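# Stow the date stamp in the push-latch drawer

### The arm

A 6-joint arm with a two-finger parallel gripper is mounted at the origin on a cart in front of the work surface, level with it; the furniture and walls round the work are solid. World frame = base frame: x ahead of the robot, y to its left, z up, the work surface at z = 0. Lengths are in m, angles in degrees, forces in N, time in s.
With the tool pointing down it reaches from about 0.375 to 0.9 m from the base axis. Payload 3.1 kg.
Tool frame: the origin (TCP) lies where the fingers leave the gripper's body, on its centre line; the fingertips stand bot.tips_ahead ahead of it and the grasp point (between the pads) lies 51 mm ahead of it (bot.tips_ahead is the distance from the TCP to the fingertips, in m); z points along the fingers, x is the direction in which the jaws open and shut, and the axes are right-handed (so a half turn about z gives the same grasp; the last joint's range is limited). The gripper opens to 87 mm and grips with 3 to 60 N. Pads are 19 mm wide; open, the fingers measure 117 mm over their backs; the gripper's body (75 mm by 190 mm) begins 51 mm behind the grasp point.
Start: joints at [-81.446, 30.224, 82.088, -0, 67.689, -10.227], TCP at [0.201, -0.592, 0.292] pointing down, gripper open.
Joint ranges: [-176.69, 176.69], [-43.24, 126.21], [12.49, 139.97], [-82, 262], [0, 151.66], [-163.58, 163.58]. Speed limits (degrees/s): [159.86, 159.86, 180, 180, 180, 180].

### API

Orientations are given as a 3x3 rotation matrix whose columns are the frame's x, y, z axes.
In Python, from rig import bot, vision, nets gives the robot as it stands.
- The arm moves only by the tool play_rows, never from a script. Its argument "series" is a list of rows, each an object of numbers: "tx", "ty", "tz": the shift along the world's x, y, z as a fraction of full scale; "turn": the turn about the world's z as a fraction of full scale. A call has 1 to 10 rows; each row shifts and turns the commanded pose from where the row before left it; what a row does not reach is not made up. Full scale, the value 1, is 0.8 m for a shift and 60 degrees for a turn. A row lasts 1/10 s, in which the tool goes at most 50 mm and 8.59 degrees, less where a joint would pass 70% of its speed; a pose out of reach is approached as far as the arm can. A call with a number of a shift or a turn outside -1 to 1 is refused whole. A call with a gripper value outside its range is refused whole. "gripper" is the opening, from 0 (shut) to 1 (fully open), set as the call begins (left out, the last holds). The fingers move at their own pace and stop on an object; the grip force is fixed at half the most. Time passes only in rows, so rows that do not move let the fingers close. It gives the time, the measured TCP pose, the force and the opening at its end, in the units of the state.
- bot.read_state(): the state, without advancing time (a new reading comes with each control period).
- vision.capture(name): name is "scene" or "side" or "wrist"; returns a dict with "pixels" (420x560x3 uint8, blue, green, red), "fx", "fy", "cx", "cy" (pixels), "D" ([k1, k2, p1, p2, k3] as OpenCV has them; the pictures are not rectified), "extrinsics" (4x4, takes a point from camera to world coordinates). Camera axes: x right, y down, z forward; pixel columns grow to the right and rows downward; lengths in m; the calibration is good to about 2 mm. A picture is of the moment at which its call begins. There is no depth.
- bot.hand_in(): hands the job in, once; it reports no verdict.
Trained networks look in a picture, given as the dict that the camera call returned (one of the last four; its "shot" number tells which), for a name from the list of things; names that differ only in an ending like _2 or _b are one class to them, and where a whole thing is asked for, a point or a joint stands for the part that bears it (a point fixed in the world has none). Each returns a list of dicts, best first, with "confidence" (0 to 1); they miss things now and then, are a little off and sometimes report something else, mostly with a low value. They report only what shows in the picture. A call takes as long as a camera call. They do not tell look-alikes from the thing itself.
- nets.look_for(picture, query): "at" ([column, row] as shares, 0 to 1, of the picture: columns of its width, rows of its height, amid what is visible of it).
- nets.masks_of(picture, query): "region" (420x560 bool, what is visible of it) and "at" ([column, row] as shares, 0 to 1, of the picture: columns of its width, rows of its height, amid what is visible of it).
The state is a dict: "time_s": time; "joint_positions": joint angles; "qvel": joint speeds; "tau": joint torques, N m; "position": TCP position; "tcp_rot": TCP orientation; "force": force on the tool from outside, world axes, zero at the start; "moment": the same for the moment, N m; "opening": opening from 0.0 (shut) to 1.0 (fully open).
Only numpy, scipy, OpenCV 4.12 (cv2) and the standard library are available. Lean on these libraries where they do the work, as an engineer would, in place of code of your own. Each camera call takes 0.05 s, during which the arm holds its last target.

### The job

Put the date stamp away in the small handle-less drawer unit: press the drawer front in to release its push latch so that it slides out, stand the stamp upright in the drawer, then push the drawer shut until the latch catches again and it stays closed when you let go. Touch and push it slowly and gently (the latch breaks above 13 N), set the stamp down rather than dropping it, and leave the other things where they are.

Things in the scene. Friction and masses are not known exactly. Their poses are not given: they have to be found in the camera images.
- drawer_unit: fixed plain wooden counter-top box, 140 deep (x) x 130 wide (y) x 98 high, one drawer, no handle. Origin: centre of its underside, on the worktop. Its -x side is the front, towards the robot; press along its +x. Front panel of the drawer: 128 wide, 12 thick, at heights 6 to 96; shut, its outer face is 88 to 104 in front of the origin, as the latch happens to be adjusted (not measured).
- drawer (a joint): drawer travel, m: 0 shut and latched, 0.100 fully open (towards unit -x), negative pressed in. Push latch: each press right in to its stop at -0.0042, then let go, changes its state: if latched, a damped spring slides the drawer fully out in about 2 s; if open, it catches and comes to rest at 0. A press of under 2 mm past 0 changes nothing and does not catch. Pulling does not open it.
- press_height (a point): mark on the unit: the point 62 above the worktop on the front edge plane of the fixed box, 70 in front of the unit's origin and in its middle. Press the drawer front on this line (small aluminium disc). The spring pushes back with 2.8 N at travel 0 and 0.8 N at 0.100, plus 9 N per m/s, about 1 N more over the last 18 mm; at the firm stop the force rises quickly.
- drawer_mid (a point): point in the fixed box, 34 in front of the unit's origin and 12 above the worktop: the middle of the drawer's inner floor when shut, give or take 8 in x. The floor is 12 above the worktop and moves with the drawer by its travel. The inside is 100 (x) x 104 (y); side and back walls 4 thick, up to height 52. Fully open, all of it is in front of the box, which has 80 clear above the floor.
- date_stamp: date stamp, 60 g: black base 26 (x) x 55 (y) x 18 high with a round dark-wood grip of up to 24 diameter above it, 71 high in all. Origin: centre of its underside; z up when standing. Stands upright on the worktop to the left or the right of the unit. Grasp it by the grip, e.g. 50 above its underside.
- desk_bell: bystander: silver call bell, 70 diameter, 44 high, on the other side from the stamp; origin under its centre.
- price_tent: bystander: folded price card, 36 x 64 x 34 high, right of the unit; origin under its centre.
- ribbon_spool: bystander: ribbon spool lying flat, 60 diameter, 28 high, left of the unit; origin under its centre.
Not all that is in view belongs to the job. Several things look just like the drawer_unit: the one meant starts farthest from the robot's base.

How it is judged:
By the outcome, as a careful person would: the job done as asked, in the order asked, and still so for the second after the job is handed in, with the robot touching nothing.
It also fails if it takes over 72 s, if anything falls off the work surface, if the arm or the gripper's body presses on something with over 40 N, if the wrist force passes 120 N, or if a joint passes its speed limit or range.

## Working session

There is one attempt and no reset: what is moved stays moved. The work goes in short steps, Python scripts to look and compute and a tool call to move; the robot and the scene stay as the last step left them, time stands still between calls to the robot, and variables do not carry over. Pictures are saved under pics/ and viewed, and the job is handed in when it is done.

Besides the shell and the picture viewer there is one more tool, called by a JSON object that holds its "method" and its "body", one argument or row to a line. play_rows: Moves the arm, as the interface text tells. Shift numbers are shares of 0.8 m and turn numbers shares of 60 degrees, none past 1 either way. Its arguments: {"type":"object","properties":{"series":{"type":"array"},"gripper":{"type":"number"}},"required":["series"]}

```bash
mkdir -p pics; ls; python3 - <<'E'
from rig import bot, vision, nets
import cv2,numpy as np
s=bot.read_state(); print(s, bot.tips_ahead)
for n in ("scene","side","wrist"):
    p=vision.capture(n); cv2.imwrite(f"pics/{n}0.png",p["pixels"])
    print(n,p["fx"],p["fy"],p["cx"],p["cy"],p["D"],np.round(p["extrinsics"],4).tolist(),p["shot"])
    for q in ("drawer_unit","date_stamp","desk_bell","price_tent","ribbon_spool","press_height"):
        try:
            print(q,[(round(d["confidence"],2),np.round(np.array(d["at"])*[560,420],1).tolist()) for d in nets.look_for(p,q)])
        except Exception as e: print(q,e)
E
```

```text
pics
{'time_s': 0.0, 'joint_positions': array([-8.14445664e+01,  3.02790538e+01,  8.21550078e+01,  1.99934644e-03,
        6.76896775e+01, -1.02281023e+01]), 'qvel': array([-0.01861916,  0.06797821, -0.06849631, -0.15582272,  0.03377462,
        0.07444759]), 'tau': array([-3.60322410e-04, -4.40042675e+01, -1.76592475e+01,  6.31595543e-02,
        5.81454264e-02, -1.66837881e-04]), 'position': array([ 0.2011863 , -0.59112863,  0.29127819]), 'tcp_rot': array([[ 3.21980778e-01, -9.46746162e-01, -2.89359696e-04],
       [-9.46743833e-01, -3.21980641e-01,  2.14042409e-03],
       [-2.11960651e-03, -4.15225905e-04, -9.99997667e-01]]), 'force': array([0.30716416, 0.47207802, 0.00955406]), 'moment': array([0.02168849, 0.01500336, 0.03184312]), 'opening': 1.0012355516282927} 0.0697
scene 396.8443131894812 396.8443131894812 276.56078511760575 206.92413316424518 [-0.03707798  0.          0.          0.          0.        ] [[0.97, -0.2118, 0.119, 0.4282], [-0.2429, -0.831, 0.5004, -0.4793], [-0.0071, -0.5143, -0.8576, 0.821], [0.0, 0.0, 0.0, 1.0]] 1
drawer_unit [(0.9, [164.3, 146.2]), (0.76, [
[... 446 characters left out ...]
487, 0.397, -0.0154], [-0.528, -0.5907, 0.6101, -0.8838], [0.0218, -0.7276, -0.6857, 1.0321], [0.0, 0.0, 0.0, 1.0]] 2
drawer_unit [(0.88, [331.5, 218.2]), (0.57, [172.8, 222.8])]
date_stamp []
desk_bell []
price_tent [(0.49, [376.1, 257.2])]
ribbon_spool [(0.63, [290.6, 173.4])]
press_height [(0.78, [171.2, 221.6]), (0.76, [328.4, 214.4])]
wrist 312.4156633382538 312.4156633382538 282.6856939932136 208.0463258953092 [-0.01681523  0.          0.          0.          0.        ] [[0.3219, -0.9174, -0.234, 0.2638], [-0.9468, -0.312, -0.0793, -0.5695], [-0.0003, 0.247, -0.969, 0.3856], [0.0, 0.0, 0.0, 1.0]] 3
drawer_unit []
date_stamp []
desk_bell []
price_tent []
ribbon_spool []
press_height []
```

View pics/scene0.png

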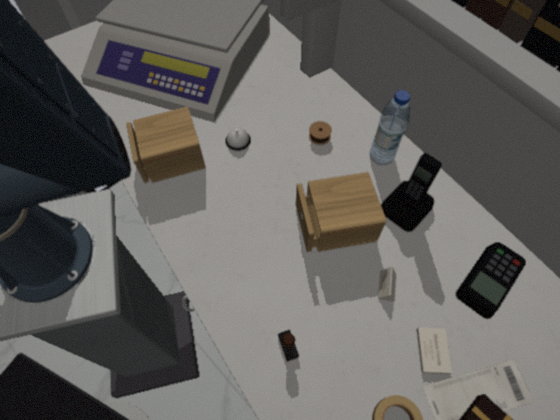

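View pics/side0.png

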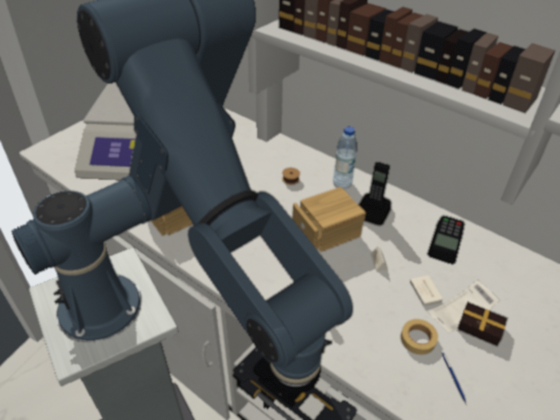

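```bash
cat > h.py <<'E'
from rig import bot, vision, nets
import cv2,numpy as np
def ray(p,uv):
    K=np.array([[p["fx"],0,p["cx"]],[0,p["fy"],p["cy"]],[0,0,1]])
    n=cv2.undistortPoints(np.array(uv,float).reshape(-1,1,2),K,np.array(p["D"])).reshape(-1,2)
    E=np.array(p["extrinsics"]); d=np.c_[n,np.ones(len(n))]@E[:3,:3].T
    return E[:3,3],d
def at_z(p,uv,z):
    o,d=ray(p,uv); return o+d*((z-o[2])/d[:,2])[:,None]
def proj(p,X):
    K=np.array([[p["fx"],0,p["cx"]],[0,p["fy"],p["cy"]],[0,0,1]])
    E=np.array(p["extrinsics"]); R=E[:3,:3].T
    return cv2.projectPoints(np.array(X,float).reshape(-1,1,3),cv2.Rodrigues(R)[0],-R@E[:3,3],K,np.array(p["D"]))[0].reshape(-1,2)
E
python3 - <<'E'
import cv2
a=cv2.imread("pics/scene0.png")
c=a[80:360,90:440]
cv2.imwrite("pics/scene0big.png",cv2.resize(c,None,fx=2,fy=2,interpolation=cv2.INTER_CUBIC)[:600])
E
```

```text
(no output)
```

View pics/scene0big.png

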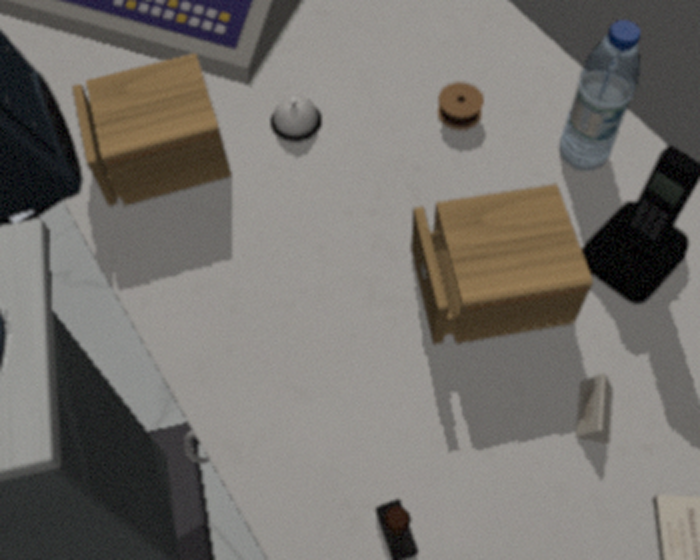

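Two candidates look like the drawer_unit: scene (164,146) and (337,209). I'll compute their distance from the base.

```bash
python3 - <<'E'
from h import *
p=vision.capture("scene"); print(p["shot"])
print("units",at_z(p,[[164,146],[337,209]],.098), np.linalg.norm(at_z(p,[[164,146],[337,209]],.098)[:,:2],axis=1))
for q in ("drawer_unit","date_stamp","desk_bell","price_tent","ribbon_spool"):
    for i,d in enumerate(nets.masks_of(p,q)):
        ys,xs=np.nonzero(d["region"]); print(q,round(d["confidence"],2),xs.min(),xs.max(),ys.min(),ys.max(),len(xs))
print("top corners",at_z(p,[[308,182.5],[368.5,173.5],[384,224.5],[318.5,232.5]],.098))
print("stamp top", at_z(p,[[287,342]],.071), "base", at_z(p,[[288,346]],.018))
print("bell",at_z(p,[[237,140]],.02),"tent",at_z(p,[[387,284]],.015),"spool",at_z(p,[[320,133]],.02))
im=p["pixels"]
cv2.imwrite("pics/u.png",cv2.resize(im[160:265,280:400],None,fx=5,fy=5,interpolation=cv2.INTER_CUBIC))
cv2.imwrite("pics/s.png",cv2.resize(im[315:375,255:325],None,fx=8,fy=8,interpolation=cv2.INTER_CUBIC))
E
```

```text
4
units [[ 0.31221957  0.17041954  0.098     ]
 [ 0.65128447 -0.0940262   0.098     ]] [0.35570196 0.65803677]
drawer_unit 0.93 295 386 172 250 5641
drawer_unit 0.92 126 204 107 183 4318
date_stamp 0.62 277 298 330 360 433
desk_bell 0.7 225 250 128 150 452
price_tent 0.97 379 396 266 300 499
ribbon_spool 0.98 309 331 122 145 450
top corners [[ 0.61098321 -0.01365404  0.098     ]
 [ 0.74914454 -0.02366259  0.098     ]
 [ 0.73381078 -0.15356763  0.098     ]
 [ 0.5968338  -0.13778678  0.098     ]]
stamp top [[ 0.48061328 -0.32701748  0.071     ]] base [[ 0.48426296 -0.3241224   0.018     ]]
bell [[0.48849907 0.2124298  0.02      ]] tent [[ 0.72109522 -0.25225556  0.015     ]] spool [[0.70653923 0.18136796 0.02      ]]
```

View pics/u.png

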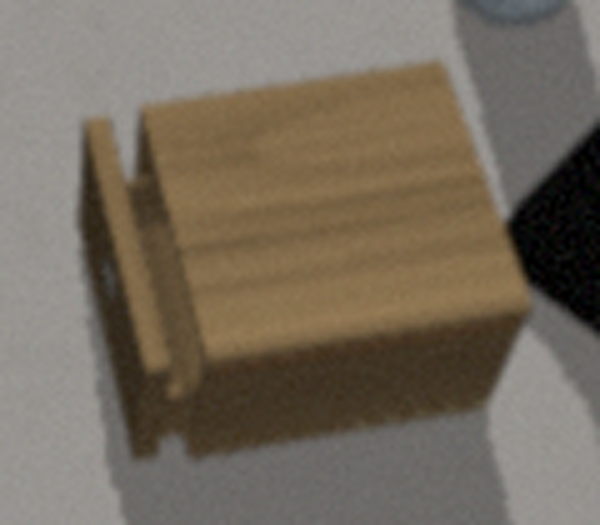

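View pics/s.png

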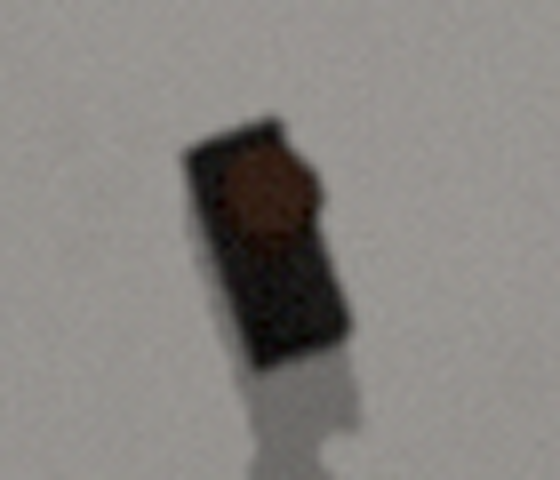

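The unit meant is (337,209): 0.66 m from the base versus 0.36 m for (164,146), and the bell/spool on its left, stamp/tent on its right agree. The enlarged crop confirms it, with the panel standing proud of the box and the disc visible at about (301,214). Now I'll fit the poses.

```bash
python3 - <<'E'
from h import *
from scipy.optimize import least_squares
p=vision.capture("scene")
def px(l,s,o): return (np.array(l,float)+.5)/s-.5+np.array(o)
U=px([[142,105],[438,63],[527,305],[208,360],[485,408],[192,460],[83,122],[107,120],[148,374],[168,366],[135,460],[108,272]],5,(280,160))
def mod(v):
    x,y,a,d=v
    L=np.array([[-.07,.065,.098],[.07,.065,.098],[.07,-.065,.098],[-.07,-.065,.098],[.07,-.065,0],[-.07,-.065,0],[-d,.064,.096],[-d+.012,.064,.096],[-d,-.064,.096],[-d+.012,-.064,.096],[-d,-.064,.006],[-d,0,.062]])
    c,s=np.cos(a),np.sin(a); return np.c_[x+c*L[:,0]-s*L[:,1],y+s*L[:,0]+c*L[:,1],L[:,2]]
r=least_squares(lambda v:(proj(p,mod(v))-U).ravel(),[.67,-.08,-.1,.096],loss='soft_l1')
print("unit",r.x,np.degrees(r.x[2]));print(np.round(proj(p,mod(r.x))-U,1).tolist())
S=px([[187,153],[275,118],[350,328],[262,370],[270,188]],8,(255,315))
def ms(v):
    x,y,a=v
    L=np.array([[-.013,.0275,.018],[.013,.0275,.018],[.013,-.0275,.009],[-.013,-.0275,.018],[0,0,.071]])
    c,s=np.cos(a),np.sin(a); return np.c_[x+c*L[:,0]-s*L[:,1],y+s*L[:,0]+c*L[:,1],L[:,2]]
r=least_squares(lambda v:(proj(p,ms(v))-S).ravel(),[.48,-.325,0])
print("stamp",r.x,np.degrees(r.x[2]));print(np.round(proj(p,ms(r.x))-S,1).tolist())
E
```

```text
unit [ 0.67632324 -0.07719163 -0.06177639  0.09554175] -3.5395264613541375
[[-0.9, -0.1], [0.6, -1.3], [1.5, 0.1], [-0.1, 0.3], [0.0, 0.2], [-0.8, 0.2], [-0.4, -0.8], [0.1, -1.3], [-0.4, -0.4], [1.3, 0.2], [-0.3, 0.7], [0.1, 1.5]]
stamp [ 0.48514717 -0.3211152   0.11294215] 6.47110837044243
[[-1.0, -0.3], [0.2, -0.6], [1.0, 0.9], [-0.4, -0.3], [0.2, 0.1]]
```

{"method": "play_rows", "body": {
  "series": [
    {"tx": 0.018,"ty": 0.0325,"turn": -0.019},
    {"tx": 0.018,"ty": 0.0325,"turn": -0.019},
    {"tx": 0.018,"ty": 0.0325,"turn": -0.019},
    {"tx": 0.018,"ty": 0.0325,"turn": -0.019},
    {"tx": 0.018,"ty": 0.0325,"turn": -0.019},
    {"tx": 0.018,"ty": 0.0325,"turn": -0.019},
    {"tx": 0.018,"ty": 0.0325,"turn": -0.019},
    {"tx": 0.018,"ty": 0.0325,"turn": -0.019},
    {"tx": 0.018,"ty": 0.0325,"turn": -0.019},
    {"tx": 0.018,"ty": 0.0325,"turn": -0.019}
  ],
  "gripper": 0
}}

```text
invalid input
```

{"method": "play_rows", "body": {
  "series": [
    {"tx": 0.018,"ty": 0.0325,"turn": -0.019},
    {"tx": 0.018,"ty": 0.0325,"turn": -0.019},
    {"tx": 0.018,"ty": 0.0325,"turn": -0.019},
    {"tx": 0.018,"ty": 0.0325,"turn": -0.019},
    {"tx": 0.018,"ty": 0.0325,"turn": -0.019},
    {"tx": 0.018,"ty": 0.0325,"turn": -0.019},
    {"tx": 0.018,"ty": 0.0325,"turn": -0.019},
    {"tx": 0.018,"ty": 0.0325,"turn": -0.019},
    {"tx": 0.018,"ty": 0.0325,"turn": -0.019},
    {"tx": 0.018,"ty": 0.0325,"turn": -0.019}
  ]
}}

```text
invalid input
```

```bash
python3 - <<'E'
from h import *
s=bot.read_state(); print(s["time_s"],s["position"],s["tcp_rot"],s["joint_positions"],s["opening"])
for n in ("wrist","side"):
    p=vision.capture(n); im=p["pixels"].copy()
    cv2.imwrite(f"pics/{n}1.png",im)
E
```

```text
1.4 [ 0.20123638 -0.59170861  0.2922394 ] [[ 3.21926369e-01 -9.46764708e-01  1.59016578e-05]
 [-9.46764708e-01 -3.21926369e-01 -1.65857131e-05]
 [ 2.08219307e-05 -9.71575001e-06 -1.00000000e+00]] [-8.14475725e+01  3.02246784e+01  8.20870523e+01  8.21126660e-04
  6.76871941e+01 -1.02273478e+01] 1.001788354568921
```

View pics/wrist1.png

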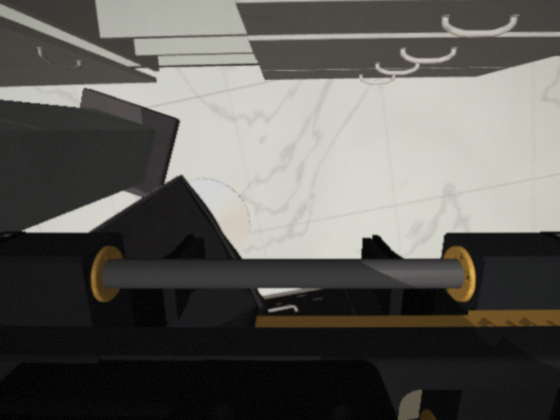

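View pics/side1.png

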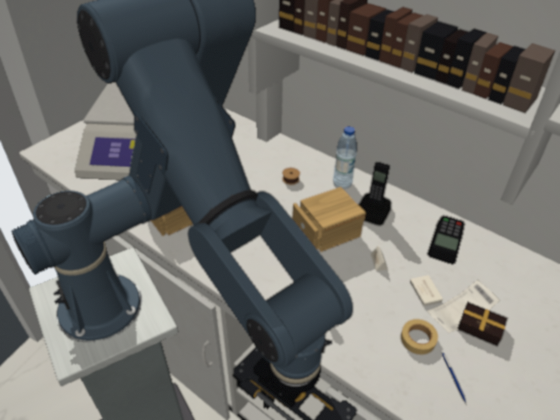

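{"method": "play_rows", "body": {
  "series": [
    {"tx": 0.018,"ty": 0.0325,"tz": 0,"turn": -0.019},
    {"tx": 0.018,"ty": 0.0325,"tz": 0,"turn": -0.019},
    {"tx": 0.018,"ty": 0.0325,"tz": 0,"turn": -0.019},
    {"tx": 0.018,"ty": 0.0325,"tz": 0,"turn": -0.019},
    {"tx": 0.018,"ty": 0.0325,"tz": 0,"turn": -0.019},
    {"tx": 0.018,"ty": 0.0325,"tz": 0,"turn": -0.019},
    {"tx": 0.018,"ty": 0.0325,"tz": 0,"turn": -0.019},
    {"tx": 0.018,"ty": 0.0325,"tz": 0,"turn": -0.019},
    {"tx": 0.018,"ty": 0.0325,"tz": 0,"turn": -0.019},
    {"tx": 0.018,"ty": 0.0325,"tz": 0,"turn": -0.019}
  ],
  "gripper": 0
}}

```text
time_s: 2.5
position: [0.3458, -0.3307, 0.2925]
tcp_rot: [[0.127, -0.992, 0.0], [-0.992, -0.127, -0.0], [0.0, -0.0, -1.0]]
force: [1.3, -1.0, 0.4]
opening: 0.175
```

{"method": "play_rows", "body": {
  "series": [
    {"tx": 0.018,"ty": 0.0325,"tz": 0,"turn": -0.019},
    {"tx": 0.018,"ty": 0.0325,"tz": 0,"turn": -0.019},
    {"tx": 0.018,"ty": 0.0325,"tz": 0,"turn": -0.019},
    {"tx": 0.018,"ty": 0.0325,"tz": 0,"turn": -0.019},
    {"tx": 0.018,"ty": 0.0325,"tz": 0,"turn": -0.019},
    {"tx": 0.018,"ty": 0.0325,"tz": 0,"turn": -0.019},
    {"tx": 0.018,"ty": 0.0325,"tz": 0,"turn": -0.019},
    {"tx": 0.018,"ty": 0.0325,"tz": 0,"turn": -0.019},
    {"tx": 0.018,"ty": 0.0325,"tz": 0,"turn": -0.019},
    {"tx": 0.018,"ty": 0.0325,"tz": 0,"turn": -0.019}
  ],
  "gripper": 0
}}

```text
time_s: 3.5
position: [0.4899, -0.0706, 0.2925]
tcp_rot: [[-0.071, -0.997, 0.001], [-0.997, 0.071, -0.0], [0.0, -0.001, -1.0]]
force: [1.6, -0.7, 0.5]
opening: 0.001
```

```bash
python3 - <<'E'
from h import *
import pickle
s=bot.read_state(); print(s["time_s"],s["position"],s["tcp_rot"],s["joint_positions"],s["opening"],s["force"])
for n in ("wrist","side"):
    p=vision.capture(n); im=p["pixels"].copy(); pickle.dump(p,open(f"pics/{n}1.pkl","wb"))
    cv2.imwrite(f"pics/{n}1b.png",im)
E
```

```text
3.5 [ 0.48985848 -0.07058284  0.2924802 ] [[-7.08451617e-02 -9.97487152e-01  5.86387667e-04]
 [-9.97487303e-01  7.08450248e-02 -2.51125493e-04]
 [ 2.08951805e-04 -6.02705278e-04 -9.99999797e-01]] [-2.11591182e+01  2.02190931e+01  1.00405934e+02 -1.50087389e-03
  5.93384467e+01  7.29041752e+01] 0.0013979003564849387 [ 1.56892812 -0.65034113  0.52643948]
```

View pics/wrist1b.png

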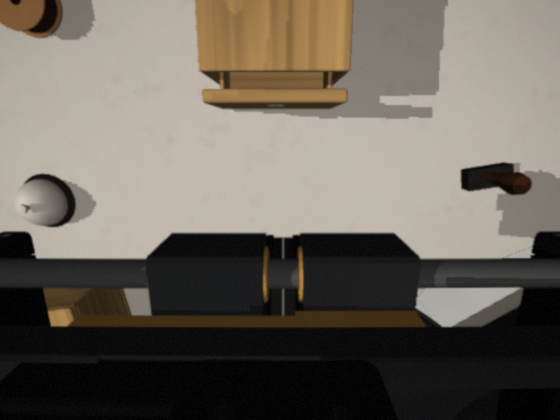

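View pics/side1b.png

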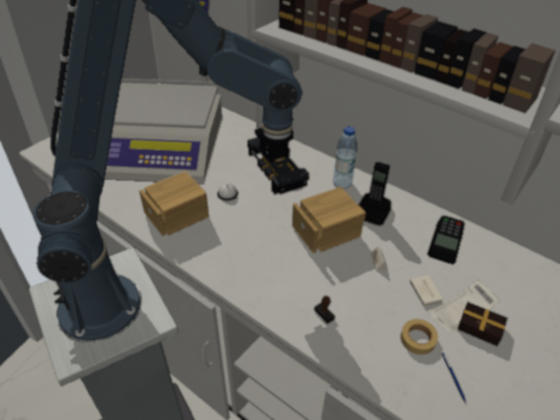

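```bash
python3 - <<'E'
import cv2
a=cv2.imread("pics/wrist1b.png"); cv2.imwrite("pics/w1c.png",cv2.resize(a[0:115,185:365],None,fx=4,fy=4,interpolation=cv2.INTER_CUBIC))
cv2.imwrite("pics/w1s.png",cv2.resize(a[150:210,440:550],None,fx=6,fy=6,interpolation=cv2.INTER_CUBIC))
a=cv2.imread("pics/side1b.png"); cv2.imwrite("pics/s1c.png",cv2.resize(a[180:340,280:400],None,fx=3.5,fy=3.5,interpolation=cv2.INTER_CUBIC))
E
```

```text
(no output)
```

View pics/w1c.png

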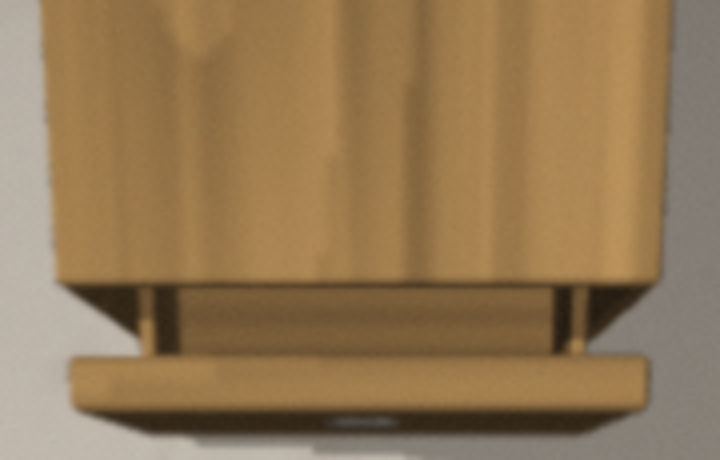

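View pics/w1s.png

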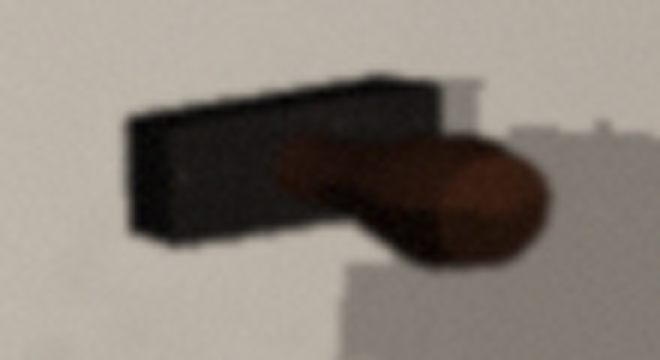

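View pics/s1c.png

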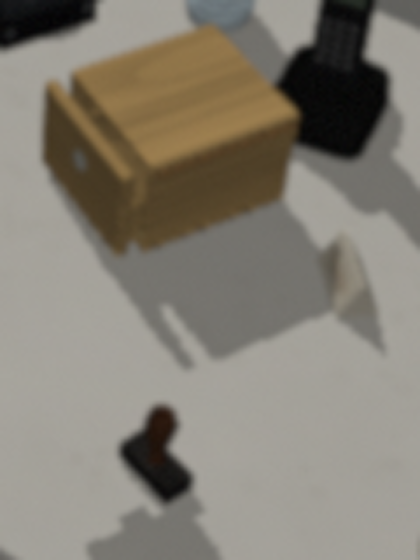

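```bash
cat > fit.py <<'E'
from h import *
import pickle
from scipy.optimize import least_squares
W=pickle.load(open("pics/wrist1.pkl","rb"));S=pickle.load(open("pics/side1.pkl","rb"));C=vision.capture("scene")
def px(l,s,o): return (np.array(l,float)+.5)/s-.5+np.array(o)
P=lambda d:dict(FL=(-.07,.065,.098),BL=(.07,.065,.098),BR=(.07,-.065,.098),FR=(-.07,-.065,.098),BRb=(.07,-.065,0),FRb=(-.07,-.065,0),
 pol=(-d,.064,.096),pil=(-d+.012,.064,.096),por=(-d,-.064,.096),pir=(-d+.012,-.064,.096),prb=(-d,-.064,.006),plb=(-d,.064,.006),disc=(-d,0,.062))
obs=[(C,5,(280,160),dict(FL=(142,105),BL=(438,63),BR=(527,305),FR=(208,360),BRb=(485,408),FRb=(192,460),pol=(83,122),pil=(107,120),por=(148,374),pir=(168,366),prb=(135,460),disc=(108,272))),
(W,4,(185,0),dict(FL=(57,282),FR=(663,281),pil=(70,358),pol=(80,408),pir=(648,357),por=(645,407),plb=(155,433),prb=(580,433),disc=(363,422))),
(S,3.5,(280,180),dict(FL=(72,75),BL=(208,28),BR=(300,117),FR=(150,167),pol=(48,85),por=(125,185),prb=(122,253),disc=(80,158),BRb=(282,197)))]
def res(v,o):
    p,s,off,D=o;x,y,a,d=v;L=P(d);c,q=np.cos(a),np.sin(a)
    X=[(x+c*L[k][0]-q*L[k][1],y+q*L[k][0]+c*L[k][1],L[k][2]) for k in D]
    return proj(p,X)-px(list(D.values()),s,off)
for sel in ([0],[1],[2],[0,1,2]):
    r=least_squares(lambda v:np.concatenate([res(v,obs[i]).ravel() for i in sel]),[.67,-.08,-.06,.096])
    print(sel,np.round(r.x,4),np.degrees(r.x[2]).round(2),"rms",np.sqrt(np.mean(r.fun**2)).round(2))
# stamp: two-ray / known height for knob
k=[(C,px([270,188],8,(255,315))),(W,px([490,198],6,(440,150))),(S,px([162,418],3.5,(280,180)))]
for p,u in k: print("knob@.062",at_z(p,[u],.062).round(4))
def tri(v): return np.concatenate([(proj(p,[v])-u).ravel() for p,u in k])
r=least_squares(tri,[.485,-.32,.06]);print("knob tri",r.x,r.fun.round(1))
E
python3 fit.py
```

```text
[0] [ 0.6762 -0.0773 -0.0637  0.0955] -3.65 rms 0.74
[1] [ 0.6749 -0.076  -0.0699  0.0963] -4.0 rms 1.08
[2] [ 0.6725 -0.0782 -0.0611  0.0914] -3.5 rms 0.9
[0, 1, 2] [ 0.6751 -0.0763 -0.0687  0.0961] -3.94 rms 1.09
knob@.062 [[ 0.4855 -0.3189  0.062 ]]
knob@.062 [[ 0.4834 -0.3225  0.062 ]]
knob@.062 [[ 0.4849 -0.3181  0.062 ]]
knob tri [ 0.48432051 -0.31976135  0.06542788] [-0.4  0.2 -0.1 -0.1  0.3 -0.3]
```

{"method": "play_rows", "body": {
  "series": [
    {"tx": 0.005,"ty": 0.0004,"tz": -0.022,"turn": 0},
    {"tx": 0.005,"ty": 0.0004,"tz": -0.022,"turn": 0},
    {"tx": 0.005,"ty": 0.0004,"tz": -0.022,"turn": 0},
    {"tx": 0.005,"ty": 0.0004,"tz": -0.022,"turn": 0},
    {"tx": 0.005,"ty": 0.0004,"tz": -0.022,"turn": 0},
    {"tx": 0.005,"ty": 0.0004,"tz": -0.022,"turn": 0},
    {"tx": 0.005,"ty": 0.0004,"tz": -0.022,"turn": 0},
    {"tx": 0.005,"ty": 0.0004,"tz": -0.022,"turn": 0},
    {"tx": 0.005,"ty": 0.0004,"tz": -0.022,"turn": 0},
    {"tx": 0.005,"ty": 0.0004,"tz": -0.022,"turn": 0}
  ]
}}

```text
time_s: 4.65
position: [0.5292, -0.0699, 0.1157]
tcp_rot: [[-0.071, -0.997, 0.0], [-0.997, 0.071, -0.0], [0.0, -0.0, -1.0]]
force: [0.1, 0.4, 0.1]
opening: 0.009
```

{"method": "play_rows", "body": {
  "series": [
    {"tx": 0.01,"ty": -0.0007,"tz": 0,"turn": 0},
    {"tx": 0.01,"ty": -0.0007,"tz": 0,"turn": 0},
    {"tx": 0.005,"ty": -0.0003,"tz": 0,"turn": 0},
    {"tx": 0,"ty": 0,"tz": 0,"turn": 0},
    {"tx": 0,"ty": 0,"tz": 0,"turn": 0}
  ]
}}

```text
time_s: 5.15
position: [0.5495, -0.0699, 0.117]
tcp_rot: [[-0.07, -0.998, 0.001], [-0.998, 0.07, -0.0], [0.0, -0.001, -1.0]]
force: [-0.5, 0.0, 0.7]
opening: 0.003
```

```bash
python3 - <<'E'
from h import *
s=bot.read_state(); print(s["time_s"],s["position"],s["opening"],s["force"])
for n in ("wrist","side"):
    p=vision.capture(n); im=p["pixels"].copy()
    if n=="side": im=cv2.resize(im[140:280,200:400],None,fx=4,fy=4,interpolation=cv2.INTER_CUBIC)
    cv2.imwrite(f"pics/{n}2.png",im)
print(bot.read_state()["force"])
E
```

```text
5.15 [ 0.54945355 -0.06994774  0.11701728] 0.003288108903633529 [-0.53672938  0.01449446  0.69047007]
[-0.47053315  0.34738525 -0.25330792]
```

View pics/wrist2.png

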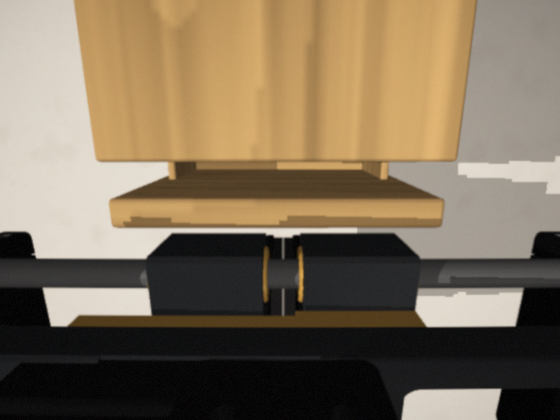

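View pics/side2.png

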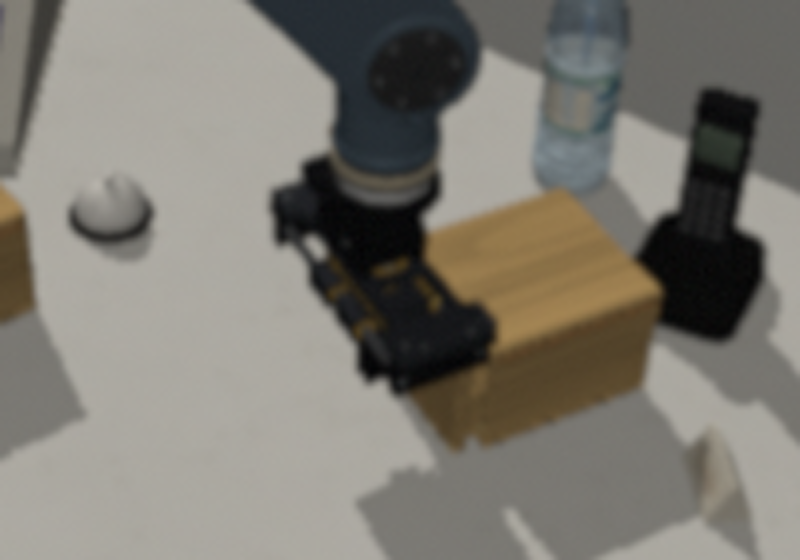

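{"method": "play_rows", "body": {
  "series": [
    {"tx": 0.0025,"ty": -0.0002,"tz": 0,"turn": 0},
    {"tx": 0.0025,"ty": -0.0002,"tz": 0,"turn": 0},
    {"tx": 0.0025,"ty": -0.0002,"tz": 0,"turn": 0},
    {"tx": 0.0025,"ty": -0.0002,"tz": 0,"turn": 0},
    {"tx": 0.00125,"ty": 0,"tz": 0,"turn": 0},
    {"tx": 0.00125,"ty": 0,"tz": 0,"turn": 0},
    {"tx": 0.00125,"ty": 0,"tz": 0,"turn": 0},
    {"tx": 0,"ty": 0,"tz": 0,"turn": 0}
  ]
}}

```text
time_s: 6.05
position: [0.5604, -0.0705, 0.1162]
tcp_rot: [[-0.07, -0.998, 0.0], [-0.998, 0.07, -0.0], [-0.0, -0.0, -1.0]]
force: [0.0, 0.1, -0.6]
opening: 0.002
```

{"method": "play_rows", "body": {
  "series": [
    {"tx": 0.00125,"ty": 0,"tz": 0,"turn": 0},
    {"tx": 0.00125,"ty": 0,"tz": 0,"turn": 0}
  ]
}}

```text
time_s: 6.25
position: [0.5623, -0.0705, 0.1162]
tcp_rot: [[-0.07, -0.998, -0.0], [-0.998, 0.07, 0.0], [-0.0, 0.0, -1.0]]
force: [-0.0, -0.3, 0.0]
opening: 0.005
```

{"method": "play_rows", "body": {
  "series": [
    {"tx": 0.00125,"ty": 0,"tz": 0,"turn": 0},
    {"tx": 0.00125,"ty": 0,"tz": 0,"turn": 0}
  ]
}}

```text
time_s: 6.45
position: [0.5644, -0.0705, 0.1163]
tcp_rot: [[-0.07, -0.998, 0.0], [-0.998, 0.07, -0.0], [0.0, -0.0, -1.0]]
force: [-0.1, 0.3, -0.3]
opening: 0.004
```

{"method": "play_rows", "body": {
  "series": [
    {"tx": 0.001,"ty": 0,"tz": 0,"turn": 0},
    {"tx": 0.001,"ty": 0,"tz": 0,"turn": 0}
  ]
}}

```text
time_s: 6.65
position: [0.5659, -0.0705, 0.1162]
tcp_rot: [[-0.07, -0.998, 0.0], [-0.998, 0.07, 0.0], [-0.0, -0.0, -1.0]]
force: [-0.5, 0.1, 0.3]
opening: 0.005
```

{"method": "play_rows", "body": {
  "series": [
    {"tx": 0.001,"ty": 0,"tz": 0,"turn": 0},
    {"tx": 0.001,"ty": 0,"tz": 0,"turn": 0}
  ]
}}

```text
time_s: 6.85
position: [0.5675, -0.0705, 0.1162]
tcp_rot: [[-0.07, -0.998, -0.0], [-0.998, 0.07, 0.0], [-0.0, 0.0, -1.0]]
force: [0.3, 0.1, -0.0]
opening: 0.003
```

{"method": "play_rows", "body": {
  "series": [
    {"tx": 0.001,"ty": 0,"tz": 0,"turn": 0},
    {"tx": 0.001,"ty": 0,"tz": 0,"turn": 0}
  ]
}}

```text
time_s: 7.05
position: [0.5687, -0.0704, 0.1162]
tcp_rot: [[-0.07, -0.998, -0.001], [-0.998, 0.07, 0.0], [-0.0, 0.001, -1.0]]
force: [-0.7, -0.2, 0.9]
opening: 0.008
```

{"method": "play_rows", "body": {
  "series": [
    {"tx": 0.0006,"ty": 0,"tz": 0,"turn": 0},
    {"tx": 0.0006,"ty": 0,"tz": 0,"turn": 0}
  ]
}}

```text
time_s: 7.25
position: [0.5691, -0.0704, 0.1161]
tcp_rot: [[-0.07, -0.998, -0.002], [-0.998, 0.07, 0.0], [-0.0, 0.002, -1.0]]
force: [-4.4, -1.5, 2.3]
opening: 0.005
```

{"method": "play_rows", "body": {
  "series": [
    {"tx": 0.0006,"ty": 0,"tz": 0,"turn": 0},
    {"tx": 0.0006,"ty": 0,"tz": 0,"turn": 0}
  ]
}}

```text
time_s: 7.45
position: [0.5704, -0.0705, 0.1161]
tcp_rot: [[-0.07, -0.998, -0.001], [-0.998, 0.07, 0.0], [-0.0, 0.001, -1.0]]
force: [-3.6, -1.0, 1.9]
opening: 0.005
```

{"method": "play_rows", "body": {
  "series": [
    {"tx": 0.0006,"ty": 0,"tz": 0,"turn": 0},
    {"tx": 0.0006,"ty": 0,"tz": 0,"turn": 0}
  ]
}}

```text
time_s: 7.65
position: [0.5718, -0.0706, 0.1161]
tcp_rot: [[-0.07, -0.998, -0.0], [-0.998, 0.07, -0.0], [0.0, 0.0, -1.0]]
force: [-3.0, -2.3, 1.8]
opening: 0.004
```

{"method": "play_rows", "body": {
  "series": [
    {"tx": 0.0006,"ty": 0,"tz": 0,"turn": 0},
    {"tx": 0.0004,"ty": 0,"tz": 0,"turn": 0}
  ]
}}

```text
time_s: 7.85
position: [0.5727, -0.0705, 0.1161]
tcp_rot: [[-0.07, -0.998, -0.0], [-0.998, 0.07, 0.0], [0.0, 0.0, -1.0]]
force: [-3.0, -3.0, 0.9]
opening: 0.002
```

{"method": "play_rows", "body": {
  "series": [
    {"tx": 0.0004,"ty": 0,"tz": 0,"turn": 0},
    {"tx": 0,"ty": 0,"tz": 0,"turn": 0}
  ]
}}

```text
time_s: 8.05
position: [0.5728, -0.0705, 0.1161]
tcp_rot: [[-0.07, -0.998, -0.001], [-0.998, 0.07, 0.0], [0.0, 0.001, -1.0]]
force: [-3.2, -2.2, 0.0]
opening: 0.001
```

{"method": "play_rows", "body": {
  "series": [
    {"tx": 0.0004,"ty": 0,"tz": 0,"turn": 0},
    {"tx": 0,"ty": 0,"tz": 0,"turn": 0}
  ]
}}

```text
time_s: 8.25
position: [0.5729, -0.0705, 0.1161]
tcp_rot: [[-0.07, -0.998, -0.001], [-0.998, 0.07, 0.0], [0.0, 0.001, -1.0]]
force: [-3.3, -3.0, 1.6]
opening: 0.005
```

{"method": "play_rows", "body": {
  "series": [
    {"tx": 0.0004,"ty": 0,"tz": 0,"turn": 0},
    {"tx": 0,"ty": 0,"tz": 0,"turn": 0}
  ]
}}

```text
time_s: 8.45
position: [0.5729, -0.0705, 0.1161]
tcp_rot: [[-0.07, -0.998, -0.002], [-0.998, 0.07, 0.0], [-0.0, 0.002, -1.0]]
force: [-5.3, -2.7, 0.9]
opening: 0.006
```

{"method": "play_rows", "body": {
  "series": [
    {"tx": 0.0004,"ty": 0,"tz": 0,"turn": 0},
    {"tx": 0,"ty": 0,"tz": 0,"turn": 0}
  ]
}}

```text
time_s: 8.65
position: [0.5729, -0.0705, 0.1161]
tcp_rot: [[-0.07, -0.998, -0.003], [-0.998, 0.07, 0.0], [-0.0, 0.003, -1.0]]
force: [-5.8, -3.6, 2.1]
opening: 0.005
```

{"method": "play_rows", "body": {
  "series": [
    {"tx": -0.01,"ty": 0.0007,"tz": 0,"turn": 0},
    {"tx": -0.02,"ty": 0.0014,"tz": 0,"turn": 0},
    {"tx": -0.02,"ty": 0.0014,"tz": 0,"turn": 0},
    {"tx": -0.02,"ty": 0.0014,"tz": 0,"turn": 0},
    {"tx": -0.02,"ty": 0.0014,"tz": 0,"turn": 0},
    {"tx": -0.02,"ty": 0.0014,"tz": 0,"turn": 0},
    {"tx": -0.02,"ty": 0.0014,"tz": 0,"turn": 0},
    {"tx": -0.02,"ty": 0.0014,"tz": 0,"turn": 0},
    {"tx": -0.02,"ty": 0.0014,"tz": 0,"turn": 0},
    {"tx": -0.01,"ty": 0,"tz": 0,"turn": 0}
  ]
}}

```text
time_s: 9.65
position: [0.4297, -0.0606, 0.1165]
tcp_rot: [[-0.071, -0.998, 0.002], [-0.998, 0.071, -0.0], [-0.0, -0.002, -1.0]]
force: [0.9, -0.5, 0.1]
opening: 0.006
```

```bash
python3 - <<'E'
from h import *
s=bot.read_state(); print(s["time_s"],s["position"],s["opening"],s["force"])
p=vision.capture("side"); cv2.imwrite("pics/side3.png",p["pixels"])
E
```

```text
9.65 [ 0.4296704  -0.06063661  0.11654518] 0.0057544444651917905 [ 0.87195024 -0.48061722  0.13713526]
```

View pics/side3.png

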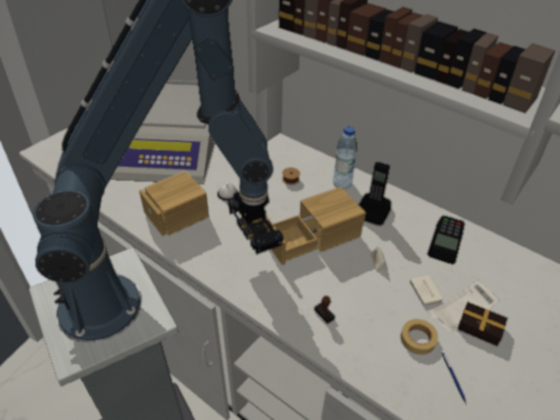

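{"method": "play_rows", "body": {
  "series": [
    {"tx": 0,"ty": -0.005,"tz": 0.03,"turn": 0},
    {"tx": 0,"ty": -0.02,"tz": 0.03,"turn": 0},
    {"tx": 0,"ty": -0.04,"tz": 0.03,"turn": 0},
    {"tx": 0.005,"ty": -0.04,"tz": 0.02,"turn": 0},
    {"tx": 0.005,"ty": -0.04,"tz": 0,"turn": 0},
    {"tx": 0.005,"ty": -0.04,"tz": 0,"turn": 0},
    {"tx": 0.005,"ty": -0.04,"tz": 0,"turn": 0},
    {"tx": 0.005,"ty": -0.04,"tz": 0,"turn": 0},
    {"tx": 0,"ty": -0.04,"tz": 0,"turn": 0},
    {"tx": 0,"ty": -0.02,"tz": 0,"turn": 0}
  ],
  "gripper": 1
}}

```text
time_s: 10.7
position: [0.4514, -0.3245, 0.2048]
tcp_rot: [[-0.072, -0.997, 0.004], [-0.997, 0.072, -0.004], [0.003, -0.004, -1.0]]
force: [0.8, 0.7, 0.2]
opening: 0.84
```

```bash
python3 - <<'E'
from h import *
s=bot.read_state(); print(s["time_s"],s["position"],s["opening"],s["force"])
p=vision.capture("wrist"); cv2.imwrite("pics/wrist4.png",p["pixels"])
p=vision.capture("scene"); cv2.imwrite("pics/scene4.png",p["pixels"])
E
```

```text
10.7 [ 0.45141747 -0.32449927  0.20476775] 0.8404583350928112 [0.75051782 0.69924554 0.17545302]
```

View pics/wrist4.png

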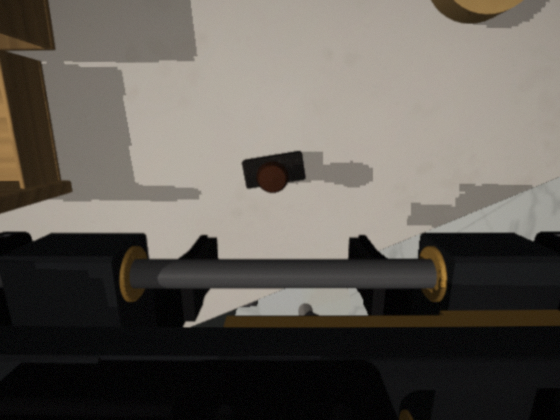

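View pics/scene4.png

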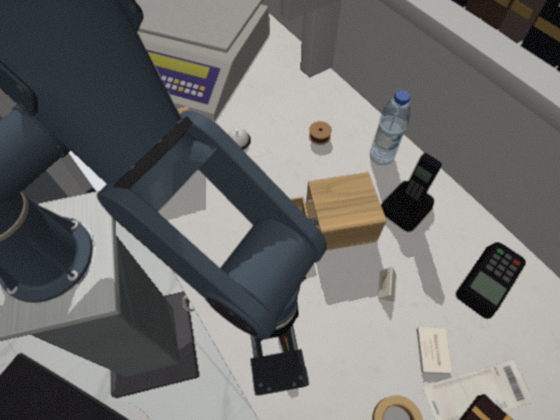

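```bash
python3 - <<'E'
from h import *
s=bot.read_state(); print(s["position"])
p=vision.capture("wrist")
print(at_z(p,[[272.5,178.5]],.062), at_z(p,[[272.5,178.5]],.071))
print("base top corners",at_z(p,[[243,161],[303,152],[305,176],[247,187]],.018))
E
```

```text
[ 0.45082277 -0.32338989  0.20447266]
[[ 0.48083604 -0.31749287  0.062     ]] [[ 0.48219921 -0.31787878  0.071     ]]
base top corners [[ 0.49175058 -0.29066654  0.018     ]
 [ 0.4957537  -0.34441691  0.018     ]
 [ 0.47430069 -0.34499361  0.018     ]
 [ 0.46810907 -0.29186641  0.018     ]]
```

{"method": "play_rows", "body": {
  "series": [
    {"tx": 0.015,"ty": 0.002,"tz": 0,"turn": 0},
    {"tx": 0.015,"ty": 0.002,"tz": -0.01,"turn": 0},
    {"tx": 0.01,"ty": 0.002,"tz": -0.02,"turn": 0},
    {"tx": 0,"ty": 0,"tz": -0.02,"turn": 0},
    {"tx": 0,"ty": 0,"tz": -0.02,"turn": 0},
    {"tx": 0,"ty": 0,"tz": -0.015,"turn": 0},
    {"tx": 0,"ty": 0,"tz": -0.015,"turn": 0},
    {"tx": 0,"ty": 0,"tz": -0.012,"turn": 0},
    {"tx": 0,"ty": 0,"tz": -0.01,"turn": 0},
    {"tx": 0,"ty": 0,"tz": 0,"turn": 0}
  ],
  "gripper": 1
}}

```text
time_s: 11.85
position: [0.4816, -0.3158, 0.1056]
tcp_rot: [[-0.07, -0.998, -0.001], [-0.998, 0.07, 0.001], [-0.001, 0.001, -1.0]]
force: [-0.7, 0.6, -0.1]
opening: 0.998
```

```bash
python3 - <<'E'
from h import *
s=bot.read_state(); print(s["time_s"],s["position"],s["opening"],s["force"])
for n,(a,b,c,d) in dict(wrist=(150,330,130,430),side=(250,350,250,400)).items():
    p=vision.capture(n); im=p["pixels"]; cv2.imwrite(f"pics/{n}5.png",im if n=="wrist" else cv2.resize(im[a:b,c:d],None,fx=5,fy=5))
E
```

```text
11.85 [ 0.48162049 -0.31578252  0.10557125] 0.9975068026307363 [-0.66338299  0.57446691 -0.12733547]
```

View pics/wrist5.png

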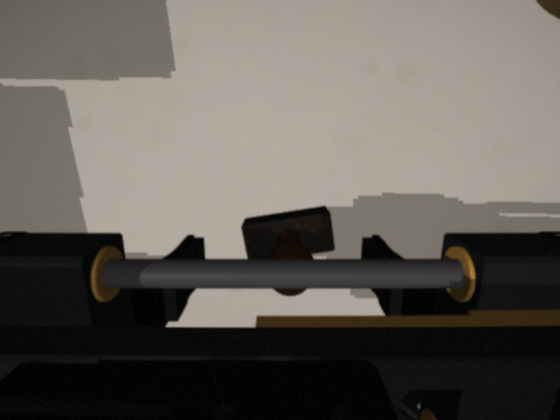

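View pics/side5.png

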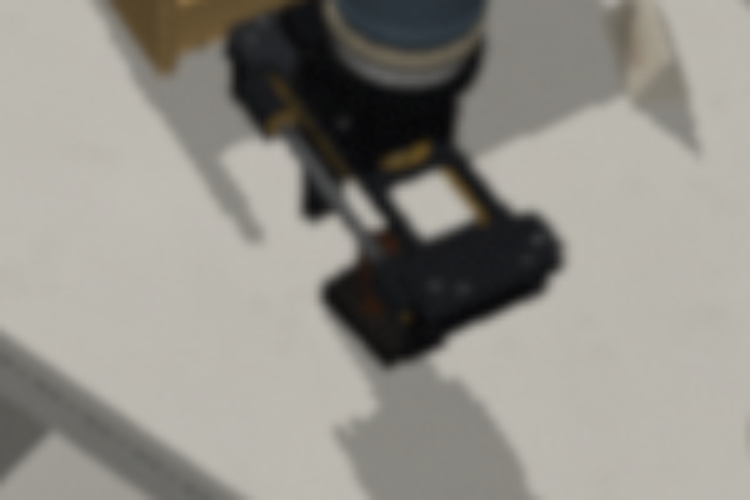

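```bash
python3 - <<'E'
from h import *
p=vision.capture("wrist")
print(proj(p,[[.483,-.3185,.071],[.483,-.3185,.062],[.4816,-.3158,.062]]))
print(at_z(p,[[291,295]],.062),"base", at_z(p,[[243,219],[328,207],[334,250]],.018))
E
```

```text
[[288.38016175 276.98140687]
 [288.06345086 268.34518442]
 [282.65485271 271.37855865]]
[[ 0.46869227 -0.31899925  0.062     ]] base [[ 0.4966195  -0.29269974  0.018     ]
 [ 0.50050709 -0.34440967  0.018     ]
 [ 0.47262522 -0.34719213  0.018     ]]
```

{"method": "play_rows", "body": {
  "series": [
    {"tx": 0.002,"ty": -0.004,"tz": -0.0025,"turn": 0},
    {"tx": 0,"ty": 0,"tz": 0,"turn": 0}
  ],
  "gripper": 1
}}

```text
time_s: 12.2
position: [0.4841, -0.3202, 0.1051]
tcp_rot: [[-0.07, -0.998, 0.001], [-0.998, 0.07, -0.001], [0.001, -0.001, -1.0]]
force: [0.5, 0.2, -0.3]
opening: 0.996
```

{"method": "play_rows", "body": {
  "series": [
    {"tx": 0,"ty": 0,"tz": 0,"turn": 0},
    {"tx": 0,"ty": 0,"tz": 0,"turn": 0},
    {"tx": 0,"ty": 0,"tz": 0,"turn": 0},
    {"tx": 0,"ty": 0,"tz": 0,"turn": 0},
    {"tx": 0,"ty": 0,"tz": 0,"turn": 0},
    {"tx": 0,"ty": 0,"tz": 0,"turn": 0},
    {"tx": 0,"ty": 0,"tz": 0,"turn": 0},
    {"tx": 0,"ty": 0,"tz": 0,"turn": 0},
    {"tx": 0,"ty": 0,"tz": 0,"turn": 0},
    {"tx": 0,"ty": 0,"tz": 0,"turn": 0}
  ],
  "gripper": 0
}}

```text
time_s: 13.2
position: [0.4836, -0.3193, 0.1047]
tcp_rot: [[-0.07, -0.998, -0.0], [-0.998, 0.07, 0.0], [-0.0, 0.0, -1.0]]
force: [0.3, 0.1, -0.0]
opening: 0.257
```

{"method": "play_rows", "body": {
  "series": [
    {"tx": 0,"ty": 0,"tz": 0.01,"turn": 0},
    {"tx": 0,"ty": 0,"tz": 0.02,"turn": 0},
    {"tx": 0,"ty": 0,"tz": 0.03,"turn": 0},
    {"tx": 0,"ty": 0,"tz": 0.03,"turn": 0},
    {"tx": 0,"ty": 0,"tz": 0.03,"turn": 0},
    {"tx": 0,"ty": 0,"tz": 0.02,"turn": 0},
    {"tx": 0,"ty": 0,"tz": 0.01,"turn": 0},
    {"tx": 0,"ty": 0,"tz": 0,"turn": 0}
  ],
  "gripper": 0
}}

```text
time_s: 14.0
position: [0.484, -0.3197, 0.226]
tcp_rot: [[-0.07, -0.998, 0.002], [-0.998, 0.07, -0.002], [0.002, -0.002, -1.0]]
force: [-0.0, -0.7, -1.1]
opening: 0.257
```

{"method": "play_rows", "body": {
  "series": [
    {"tx": 0.004,"ty": 0.015,"tz": 0,"turn": -0.015},
    {"tx": 0.008,"ty": 0.035,"tz": 0,"turn": -0.015},
    {"tx": 0.008,"ty": 0.035,"tz": 0,"turn": -0.015},
    {"tx": 0.009,"ty": 0.04,"tz": 0,"turn": -0.015},
    {"tx": 0.009,"ty": 0.04,"tz": 0,"turn": -0.015},
    {"tx": 0.009,"ty": 0.04,"tz": 0,"turn": -0.015},
    {"tx": 0.009,"ty": 0.035,"tz": 0,"turn": -0.015},
    {"tx": 0.009,"ty": 0.035,"tz": 0,"turn": -0.015},
    {"tx": 0.007,"ty": 0.03,"tz": 0,"turn": -0.015},
    {"tx": 0,"ty": 0.01,"tz": 0,"turn": -0.015}
  ]
}}

```text
time_s: 15.0
position: [0.5408, -0.065, 0.2235]
tcp_rot: [[-0.223, -0.975, -0.002], [-0.975, 0.223, 0.001], [-0.001, 0.003, -1.0]]
force: [-0.5, 0.1, -0.4]
opening: 0.259
```

```bash
python3 - <<'E'
from h import *
s=bot.read_state(); print(s["time_s"],s["position"],s["opening"],s["force"])
for n in ("wrist","scene","side"):
    p=vision.capture(n); cv2.imwrite(f"pics/{n}6.png",p["pixels"])
E
```

```text
15.0 [ 0.54080267 -0.06503612  0.22350449] 0.25940241411747555 [-0.46521923  0.10973245 -0.37084434]
```

View pics/wrist6.png

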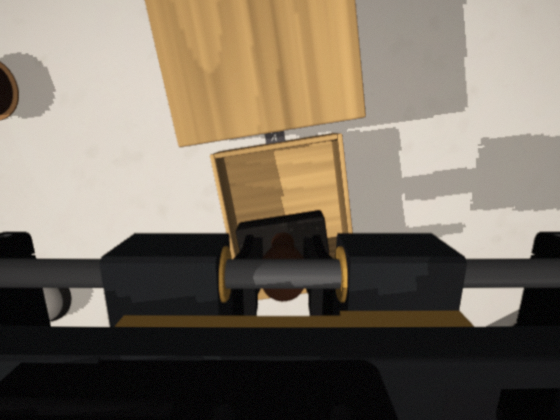

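View pics/side6.png

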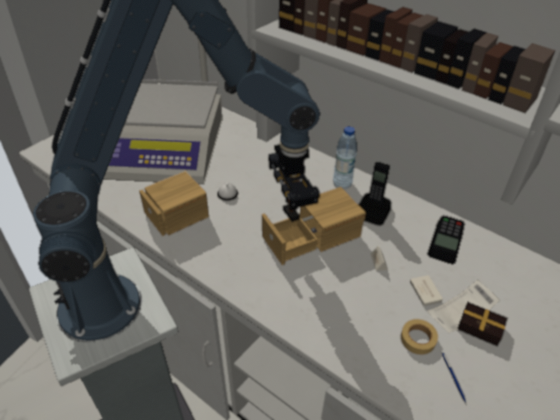

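```bash
python3 - <<'E'
from h import *
p=vision.capture("wrist")
X=at_z(p,[[213,156],[342,134],[345,246]],.052);print(X)
c,s=np.cos(-.0685),np.sin(-.0685);d=X[:,:2]-[.675,-.0765];print("unit frame",d@np.array([[c,-s],[s,c]]))
print("tcp unit",(bot.read_state()["position"][:2]-[.675,-.0765])@np.array([[c,-s],[s,c]]))
E
```

```text
[[ 0.5961224  -0.01954109  0.052     ]
 [ 0.58955286 -0.1285353   0.052     ]
 [ 0.4917149  -0.11357442  0.052     ]]
unit frame [[-0.08259125  0.05142643]
 [-0.08168512 -0.05776182]
 [-0.18031765 -0.04953268]]
tcp unit [-0.13437741 -0.00068048]
```

{"method": "play_rows", "body": {
  "series": [
    {"tx": 0,"ty": -0.002,"tz": -0.01,"turn": 0},
    {"tx": 0,"ty": 0,"tz": -0.02,"turn": 0},
    {"tx": 0,"ty": 0,"tz": -0.02,"turn": 0},
    {"tx": 0,"ty": 0,"tz": -0.02,"turn": 0},
    {"tx": 0,"ty": 0,"tz": -0.02,"turn": 0},
    {"tx": 0,"ty": 0,"tz": -0.015,"turn": 0},
    {"tx": 0,"ty": 0,"tz": -0.01,"turn": 0},
    {"tx": 0,"ty": 0,"tz": -0.006,"turn": 0},
    {"tx": 0,"ty": 0,"tz": 0,"turn": 0}
  ],
  "gripper": 0
}}

```text
time_s: 16.1
position: [0.541, -0.0692, 0.1274]
tcp_rot: [[-0.226, -0.974, -0.001], [-0.974, 0.226, 0.0], [-0.0, 0.001, -1.0]]
force: [0.1, 0.4, -0.8]
opening: 0.259
```

{"method": "play_rows", "body": {
  "series": [
    {"tx": 0,"ty": 0,"tz": -0.00125,"turn": 0},
    {"tx": 0,"ty": 0,"tz": -0.00125,"turn": 0},
    {"tx": 0,"ty": 0,"tz": -0.00125,"turn": 0}
  ]
}}

```text
time_s: 16.4
position: [0.5415, -0.069, 0.1253]
tcp_rot: [[-0.225, -0.974, 0.001], [-0.974, 0.225, -0.0], [0.0, -0.001, -1.0]]
force: [-0.1, 0.6, -0.7]
opening: 0.263
```

{"method": "play_rows", "body": {
  "series": [
    {"tx": 0,"ty": 0,"tz": -0.00125,"turn": 0},
    {"tx": 0,"ty": 0,"tz": -0.00125,"turn": 0},
    {"tx": 0,"ty": 0,"tz": -0.00125,"turn": 0},
    {"tx": 0,"ty": 0,"tz": -0.00125,"turn": 0},
    {"tx": 0,"ty": 0,"tz": -0.00125,"turn": 0},
    {"tx": 0,"ty": 0,"tz": -0.00125,"turn": 0}
  ]
}}

```text
time_s: 17.0
position: [0.5412, -0.069, 0.1187]
tcp_rot: [[-0.225, -0.974, -0.0], [-0.974, 0.225, 0.0], [-0.0, 0.0, -1.0]]
force: [-0.5, 0.3, -0.5]
opening: 0.261
```

{"method": "play_rows", "body": {
  "series": [
    {"tx": 0,"ty": 0,"tz": -0.00125,"turn": 0},
    {"tx": 0,"ty": 0,"tz": -0.00125,"turn": 0}
  ]
}}

```text
time_s: 17.2
position: [0.5412, -0.069, 0.1167]
tcp_rot: [[-0.225, -0.974, -0.0], [-0.974, 0.225, 0.0], [-0.0, 0.0, -1.0]]
force: [0.0, -1.0, -0.1]
opening: 0.262
```

{"method": "play_rows", "body": {
  "series": [
    {"tx": 0,"ty": 0,"tz": -0.0006,"turn": 0},
    {"tx": 0,"ty": 0,"tz": -0.0006,"turn": 0},
    {"tx": 0,"ty": 0,"tz": 0,"turn": 0}
  ]
}}

```text
time_s: 17.5
position: [0.5413, -0.0689, 0.1165]
tcp_rot: [[-0.225, -0.974, 0.001], [-0.974, 0.225, -0.0], [-0.0, -0.001, -1.0]]
force: [-0.7, 1.8, 4.6]
opening: 0.262
```

{"method": "play_rows", "body": {
  "series": [
    {"tx": 0,"ty": 0,"tz": 0.0005,"turn": 0},
    {"tx": 0,"ty": 0,"tz": 0,"turn": 0},
    {"tx": 0,"ty": 0,"tz": 0,"turn": 0},
    {"tx": 0,"ty": 0,"tz": 0,"turn": 0},
    {"tx": 0,"ty": 0,"tz": 0,"turn": 0}
  ],
  "gripper": 0.5
}}

```text
time_s: 18.0
position: [0.5412, -0.069, 0.1161]
tcp_rot: [[-0.225, -0.974, -0.0], [-0.974, 0.225, 0.0], [0.0, 0.0, -1.0]]
force: [0.4, -0.7, -0.7]
opening: 0.491
```

{"method": "play_rows", "body": {
  "series": [
    {"tx": 0,"ty": 0,"tz": 0.005,"turn": 0},
    {"tx": 0,"ty": 0,"tz": 0.01,"turn": 0},
    {"tx": 0,"ty": 0,"tz": 0.02,"turn": 0},
    {"tx": 0,"ty": 0,"tz": 0.03,"turn": 0},
    {"tx": 0,"ty": 0,"tz": 0.03,"turn": 0},
    {"tx": 0,"ty": 0,"tz": 0.02,"turn": 0},
    {"tx": -0.02,"ty": 0.001,"tz": 0,"turn": 0.02},
    {"tx": -0.04,"ty": 0.003,"tz": 0,"turn": 0.05},
    {"tx": -0.04,"ty": 0.003,"tz": 0,"turn": 0.05},
    {"tx": -0.02,"ty": 0.003,"tz": 0,"turn": 0.03}
  ]
}}

```text
time_s: 19.0
position: [0.4421, -0.0601, 0.2088]
tcp_rot: [[-0.068, -0.998, -0.003], [-0.998, 0.068, 0.001], [-0.001, 0.003, -1.0]]
force: [0.2, -0.7, 0.5]
opening: 0.501
```

```bash
python3 - <<'E'
from h import *
s=bot.read_state(); print(s["time_s"],s["position"],s["tcp_rot"],s["opening"],s["force"])
for n in ("wrist","scene","side"):
    p=vision.capture(n); cv2.imwrite(f"pics/{n}7.png",p["pixels"])
E
```

```text
19.0 [ 0.44209109 -0.06010326  0.20875863] [[-6.84923222e-02 -9.97648011e-01 -2.69238369e-03]
 [-9.97651370e-01  6.84900557e-02  9.25321339e-04]
 [-7.38743484e-04  2.74943769e-03 -9.99995947e-01]] 0.5013077866922597 [ 0.21335095 -0.73540225  0.46887661]
```

View pics/wrist7.png

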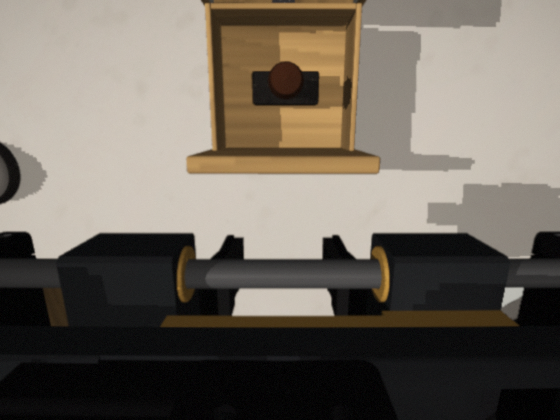

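View pics/side7.png

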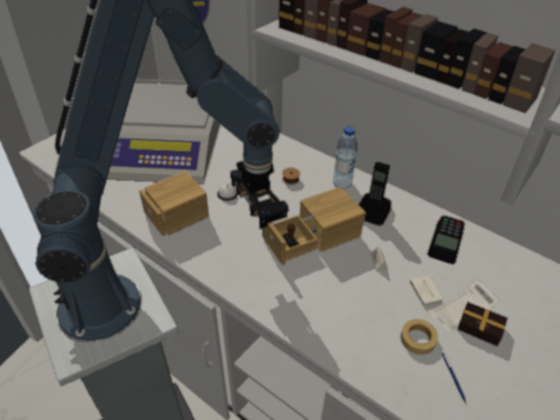

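{"method": "play_rows", "body": {
  "series": [
    {"tx": -0.005,"ty": 0,"tz": -0.01,"turn": 0},
    {"tx": 0,"ty": 0,"tz": -0.02,"turn": 0},
    {"tx": 0,"ty": 0,"tz": -0.025,"turn": 0},
    {"tx": 0,"ty": 0,"tz": -0.025,"turn": 0},
    {"tx": 0,"ty": 0,"tz": -0.02,"turn": 0},
    {"tx": 0,"ty": 0,"tz": -0.012,"turn": 0},
    {"tx": 0,"ty": 0,"tz": -0.005,"turn": 0},
    {"tx": 0,"ty": 0,"tz": 0,"turn": 0}
  ],
  "gripper": 0
}}

```text
time_s: 19.95
position: [0.4416, -0.0611, 0.1142]
tcp_rot: [[-0.07, -0.998, -0.0], [-0.998, 0.07, 0.0], [-0.0, 0.0, -1.0]]
force: [0.1, 0.7, -0.7]
opening: 0.009
```

{"method": "play_rows", "body": {
  "series": [
    {"tx": 0.005,"ty": -0.0003,"tz": 0,"turn": 0},
    {"tx": 0.005,"ty": -0.0003,"tz": 0,"turn": 0},
    {"tx": 0.005,"ty": -0.0003,"tz": 0,"turn": 0},
    {"tx": 0.005,"ty": -0.0003,"tz": 0,"turn": 0},
    {"tx": 0.005,"ty": -0.0003,"tz": 0,"turn": 0},
    {"tx": 0,"ty": 0,"tz": 0,"turn": 0}
  ],
  "gripper": 0
}}

```text
time_s: 20.55
position: [0.4622, -0.0624, 0.1149]
tcp_rot: [[-0.07, -0.998, 0.002], [-0.998, 0.07, -0.001], [0.0, -0.002, -1.0]]
force: [0.2, 0.0, -0.3]
opening: 0.004
```

{"method": "play_rows", "body": {
  "series": [
    {"tx": 0.00125,"ty": 0,"tz": 0,"turn": 0},
    {"tx": 0.00125,"ty": 0,"tz": 0,"turn": 0},
    {"tx": 0.00125,"ty": 0,"tz": 0,"turn": 0},
    {"tx": 0.00125,"ty": 0,"tz": 0,"turn": 0},
    {"tx": 0.00125,"ty": -0.0001,"tz": 0,"turn": 0},
    {"tx": 0.00125,"ty": -0.0001,"tz": 0,"turn": 0},
    {"tx": 0.00125,"ty": -0.0001,"tz": 0,"turn": 0},
    {"tx": 0.00125,"ty": -0.0001,"tz": 0,"turn": 0},
    {"tx": 0.00125,"ty": -0.0001,"tz": 0,"turn": 0},
    {"tx": 0.00125,"ty": -0.0001,"tz": 0,"turn": 0}
  ]
}}

```text
time_s: 21.55
position: [0.4709, -0.0625, 0.1146]
tcp_rot: [[-0.07, -0.998, -0.001], [-0.998, 0.07, 0.0], [-0.0, 0.001, -1.0]]
force: [-1.6, -1.1, 0.4]
opening: 0.003
```

{"method": "play_rows", "body": {
  "series": [
    {"tx": 0.002,"ty": -0.0001,"tz": 0,"turn": 0},
    {"tx": 0.002,"ty": -0.0001,"tz": 0,"turn": 0},
    {"tx": 0.002,"ty": -0.0002,"tz": 0,"turn": 0},
    {"tx": 0.002,"ty": -0.0001,"tz": 0,"turn": 0},
    {"tx": 0.0025,"ty": -0.0002,"tz": 0,"turn": 0},
    {"tx": 0.0025,"ty": -0.0002,"tz": 0,"turn": 0},
    {"tx": 0.0025,"ty": -0.0002,"tz": 0,"turn": 0},
    {"tx": 0.0025,"ty": -0.0002,"tz": 0,"turn": 0},
    {"tx": 0.0025,"ty": -0.0002,"tz": 0,"turn": 0},
    {"tx": 0.0025,"ty": -0.0002,"tz": 0,"turn": 0}
  ]
}}

```text
time_s: 22.55
position: [0.4896, -0.0639, 0.1147]
tcp_rot: [[-0.07, -0.998, -0.0], [-0.998, 0.07, 0.0], [-0.0, 0.0, -1.0]]
force: [-1.6, 1.5, 0.2]
opening: -0.0
```

Pushing at 1–2 N. I'll carry on at 25 mm/s and slow down near the end.

{"method": "play_rows", "body": {
  "series": [
    {"tx": 0.003,"ty": -0.0002,"tz": 0,"turn": 0},
    {"tx": 0.003,"ty": -0.0002,"tz": 0,"turn": 0},
    {"tx": 0.003,"ty": -0.0002,"tz": 0,"turn": 0},
    {"tx": 0.003,"ty": -0.0002,"tz": 0,"turn": 0},
    {"tx": 0.003,"ty": -0.0002,"tz": 0,"turn": 0},
    {"tx": 0.003,"ty": -0.0002,"tz": 0,"turn": 0},
    {"tx": 0.003,"ty": -0.0002,"tz": 0,"turn": 0},
    {"tx": 0.003,"ty": -0.0002,"tz": 0,"turn": 0},
    {"tx": 0.003,"ty": -0.0002,"tz": 0,"turn": 0},
    {"tx": 0.003,"ty": -0.0002,"tz": 0,"turn": 0}
  ]
}}

```text
time_s: 23.55
position: [0.5137, -0.0656, 0.1147]
tcp_rot: [[-0.07, -0.998, -0.0], [-0.998, 0.07, 0.0], [-0.0, 0.0, -1.0]]
force: [-2.1, 1.2, -0.3]
opening: 0.005
```

{"method": "play_rows", "body": {
  "series": [
    {"tx": 0.003,"ty": -0.0002,"tz": 0,"turn": 0},
    {"tx": 0.003,"ty": -0.0002,"tz": 0,"turn": 0},
    {"tx": 0.003,"ty": -0.0002,"tz": 0,"turn": 0},
    {"tx": 0.003,"ty": -0.0002,"tz": 0,"turn": 0},
    {"tx": 0.003,"ty": -0.0002,"tz": 0,"turn": 0},
    {"tx": 0.003,"ty": -0.0002,"tz": 0,"turn": 0},
    {"tx": 0.003,"ty": -0.0002,"tz": 0,"turn": 0},
    {"tx": 0.003,"ty": -0.0002,"tz": 0,"turn": 0},
    {"tx": 0.003,"ty": -0.0002,"tz": 0,"turn": 0},
    {"tx": 0.003,"ty": -0.0002,"tz": 0,"turn": 0}
  ]
}}

```text
time_s: 24.55
position: [0.5377, -0.0672, 0.1147]
tcp_rot: [[-0.07, -0.998, -0.0], [-0.998, 0.07, 0.0], [-0.0, 0.0, -1.0]]
force: [-2.5, 1.3, -0.4]
opening: 0.002
```

{"method": "play_rows", "body": {
  "series": [
    {"tx": 0.0025,"ty": -0.0002,"tz": 0,"turn": 0},
    {"tx": 0.0025,"ty": -0.0002,"tz": 0,"turn": 0},
    {"tx": 0.0025,"ty": -0.0002,"tz": 0,"turn": 0},
    {"tx": 0.0025,"ty": -0.0002,"tz": 0,"turn": 0},
    {"tx": 0.002,"ty": -0.0001,"tz": 0,"turn": 0},
    {"tx": 0.002,"ty": -0.0001,"tz": 0,"turn": 0},
    {"tx": 0.002,"ty": -0.0001,"tz": 0,"turn": 0},
    {"tx": 0.002,"ty": -0.0001,"tz": 0,"turn": 0},
    {"tx": 0.00125,"ty": -0.0001,"tz": 0,"turn": 0},
    {"tx": 0.00125,"ty": -0.0001,"tz": 0,"turn": 0}
  ]
}}

```text
time_s: 25.55
position: [0.5539, -0.0684, 0.1147]
tcp_rot: [[-0.07, -0.998, -0.0], [-0.998, 0.07, 0.0], [-0.0, 0.0, -1.0]]
force: [-3.8, 0.5, 0.3]
opening: 0.007
```

{"method": "play_rows", "body": {
  "series": [
    {"tx": 0.00125,"ty": -0.0001,"tz": 0,"turn": 0},
    {"tx": 0.00125,"ty": -0.0001,"tz": 0,"turn": 0},
    {"tx": 0.00125,"ty": -0.0001,"tz": 0,"turn": 0},
    {"tx": 0.00125,"ty": -0.0001,"tz": 0,"turn": 0},
    {"tx": 0.00125,"ty": -0.0001,"tz": 0,"turn": 0},
    {"tx": 0.00125,"ty": -0.0001,"tz": 0,"turn": 0},
    {"tx": 0.00125,"ty": -0.0001,"tz": 0,"turn": 0},
    {"tx": 0.00125,"ty": -0.0001,"tz": 0,"turn": 0},
    {"tx": 0.00125,"ty": -0.0001,"tz": 0,"turn": 0},
    {"tx": 0.00125,"ty": -0.0001,"tz": 0,"turn": 0}
  ]
}}

```text
time_s: 26.55
position: [0.5639, -0.0691, 0.1147]
tcp_rot: [[-0.07, -0.998, -0.001], [-0.998, 0.07, 0.0], [-0.0, 0.001, -1.0]]
force: [-5.2, 1.2, 1.5]
opening: 0.007
```

{"method": "play_rows", "body": {
  "series": [
    {"tx": 0.00125,"ty": -0.0001,"tz": 0,"turn": 0},
    {"tx": 0.00125,"ty": -0.0001,"tz": 0,"turn": 0},
    {"tx": 0.00125,"ty": -0.0001,"tz": 0,"turn": 0},
    {"tx": 0.00125,"ty": -0.0001,"tz": 0,"turn": 0},
    {"tx": 0.00125,"ty": -0.0001,"tz": 0,"turn": 0}
  ]
}}

```text
time_s: 27.05
position: [0.5692, -0.0694, 0.1147]
tcp_rot: [[-0.07, -0.998, 0.0], [-0.998, 0.07, 0.0], [-0.0, -0.0, -1.0]]
force: [-4.1, 3.2, 1.9]
opening: 0.008
```

{"method": "play_rows", "body": {
  "series": [
    {"tx": 0.0008,"ty": 0,"tz": 0,"turn": 0},
    {"tx": 0.0008,"ty": 0,"tz": 0,"turn": 0},
    {"tx": 0.0008,"ty": 0,"tz": 0,"turn": 0}
  ]
}}

```text
time_s: 27.35
position: [0.5711, -0.0696, 0.1147]
tcp_rot: [[-0.07, -0.998, 0.0], [-0.998, 0.07, -0.0], [0.0, -0.0, -1.0]]
force: [-3.2, 2.1, -0.2]
opening: 0.003
```

{"method": "play_rows", "body": {
  "series": [
    {"tx": 0.0006,"ty": 0,"tz": 0,"turn": 0},
    {"tx": 0.0006,"ty": 0,"tz": 0,"turn": 0},
    {"tx": 0.0004,"ty": 0,"tz": 0,"turn": 0},
    {"tx": 0.0004,"ty": 0,"tz": 0,"turn": 0}
  ]
}}

```text
time_s: 27.75
position: [0.5725, -0.0696, 0.1147]
tcp_rot: [[-0.07, -0.998, 0.0], [-0.998, 0.07, -0.0], [0.0, -0.0, -1.0]]
force: [-3.7, 1.4, 0.3]
opening: 0.003
```

{"method": "play_rows", "body": {
  "series": [
    {"tx": 0.0004,"ty": 0,"tz": 0,"turn": 0},
    {"tx": 0,"ty": 0,"tz": 0,"turn": 0}
  ]
}}

```text
time_s: 27.95
position: [0.5729, -0.0697, 0.1147]
tcp_rot: [[-0.07, -0.998, -0.0], [-0.998, 0.07, -0.0], [0.0, 0.0, -1.0]]
force: [-3.1, 0.4, 0.9]
opening: 0.005
```

{"method": "play_rows", "body": {
  "series": [
    {"tx": 0.0004,"ty": 0,"tz": 0,"turn": 0},
    {"tx": 0,"ty": 0,"tz": 0,"turn": 0}
  ]
}}

```text
time_s: 28.15
position: [0.5729, -0.0696, 0.1147]
tcp_rot: [[-0.07, -0.998, -0.001], [-0.998, 0.07, -0.0], [0.0, 0.001, -1.0]]
force: [-4.8, 0.5, 0.3]
opening: 0.007
```

{"method": "play_rows", "body": {
  "series": [
    {"tx": 0.0004,"ty": 0,"tz": 0,"turn": 0},
    {"tx": 0,"ty": 0,"tz": 0,"turn": 0}
  ]
}}

```text
time_s: 28.35
position: [0.5729, -0.0696, 0.1147]
tcp_rot: [[-0.07, -0.998, -0.001], [-0.998, 0.07, -0.0], [0.0, 0.001, -1.0]]
force: [-5.8, 0.6, 1.0]
opening: 0.006
```

{"method": "play_rows", "body": {
  "series": [
    {"tx": 0.0003,"ty": 0,"tz": 0,"turn": 0},
    {"tx": 0,"ty": 0,"tz": 0,"turn": 0}
  ]
}}

```text
time_s: 28.55
position: [0.5729, -0.0696, 0.1147]
tcp_rot: [[-0.07, -0.998, -0.002], [-0.998, 0.07, 0.0], [0.0, 0.002, -1.0]]
force: [-6.9, -0.5, 2.7]
opening: 0.003
```

At the stop again (0.5729, the same as the first press, 7 N). Backing off gently.

{"method": "play_rows", "body": {
  "series": [
    {"tx": -0.002,"ty": 0.0001,"tz": 0,"turn": 0},
    {"tx": -0.0025,"ty": 0.0002,"tz": 0,"turn": 0},
    {"tx": -0.0025,"ty": 0.0002,"tz": 0,"turn": 0},
    {"tx": -0.005,"ty": 0.0003,"tz": 0,"turn": 0},
    {"tx": -0.01,"ty": 0.0007,"tz": 0,"turn": 0},
    {"tx": -0.02,"ty": 0.0014,"tz": 0,"turn": 0},
    {"tx": -0.03,"ty": 0.002,"tz": 0,"turn": 0},
    {"tx": -0.03,"ty": 0.002,"tz": 0,"turn": 0},
    {"tx": -0.03,"ty": 0.002,"tz": 0.02,"turn": 0},
    {"tx": -0.02,"ty": 0,"tz": 0.03,"turn": 0}
  ]
}}

```text
time_s: 29.55
position: [0.4495, -0.0618, 0.1543]
tcp_rot: [[-0.07, -0.998, -0.004], [-0.998, 0.07, 0.001], [-0.001, 0.004, -1.0]]
force: [-0.3, -0.0, 0.4]
opening: 0.001
```

{"method": "play_rows", "body": {
  "series": [
    {"tx": 0,"ty": 0,"tz": 0.03,"turn": 0},
    {"tx": 0,"ty": 0,"tz": 0.03,"turn": 0},
    {"tx": 0,"ty": 0,"tz": 0.03,"turn": 0},
    {"tx": 0,"ty": 0,"tz": 0.02,"turn": 0},
    {"tx": 0,"ty": 0,"tz": 0,"turn": 0},
    {"tx": 0,"ty": 0,"tz": 0,"turn": 0},
    {"tx": 0,"ty": 0,"tz": 0,"turn": 0},
    {"tx": 0,"ty": 0,"tz": 0,"turn": 0},
    {"tx": 0,"ty": 0,"tz": 0,"turn": 0},
    {"tx": 0,"ty": 0,"tz": 0,"turn": 0}
  ]
}}

```text
time_s: 30.55
position: [0.452, -0.0624, 0.2421]
tcp_rot: [[-0.07, -0.998, -0.001], [-0.998, 0.07, 0.0], [-0.0, 0.001, -1.0]]
force: [0.2, 0.3, 0.6]
opening: 0.005
```

```bash
python3 - <<'E'
from h import *
s=bot.read_state(); print(s["time_s"],s["position"],s["force"])
for n in ("wrist","side"):
    p=vision.capture(n); cv2.imwrite(f"pics/{n}8.png",p["pixels"])
    if n=="side":
        cv2.imwrite("pics/side8c.png",cv2.resize(p["pixels"][180:290,280:400],None,fx=5,fy=5,interpolation=cv2.INTER_CUBIC))
        c,q=np.cos(-.0685),np.sin(-.0685)
        for d in (.0958,.1): print(d,proj(p,[[.675-c*d-q*y,-.0765-q*d+c*y,.096] for y in (.064,-.064)]))
E
```

```text
30.55 [ 0.45195584 -0.0623581   0.2421084 ] [0.21890768 0.29439238 0.62124821]
0.0958 [[291.9437073  202.83136757]
 [314.61164699 230.8251252 ]]
0.1 [[290.66081354 203.26408118]
 [313.27674346 231.31591707]]
```

View pics/wrist8.png

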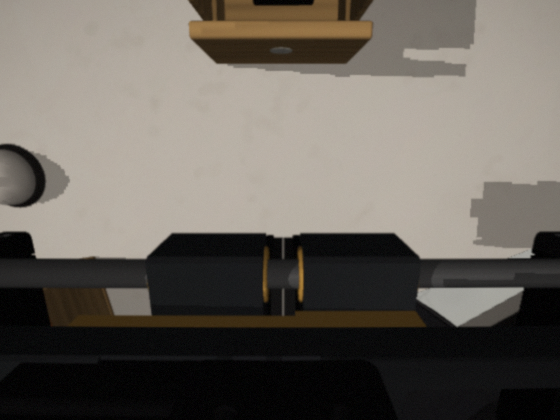

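View pics/side8.png

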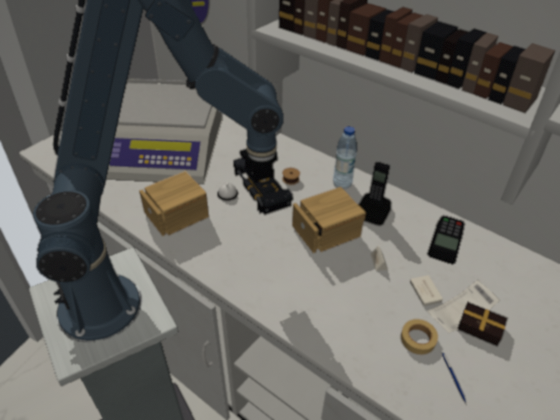

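View pics/side8c.png

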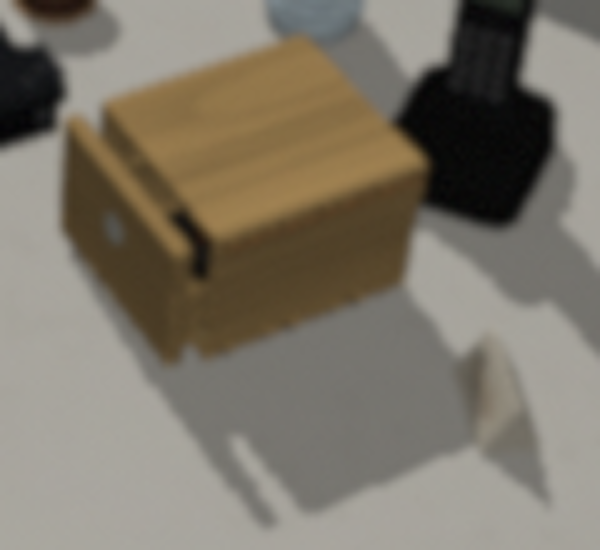

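The drawer stays shut, but something black shows in the gap behind the panel (side picture around (319,226), wrist picture (283,0)). The stamp may have moved, so I'll look from above before handing in.

{"method": "play_rows", "body": {
  "series": [
    {"tx": 0.02,"ty": -0.001,"tz": 0.01,"turn": 0},
    {"tx": 0.02,"ty": -0.001,"tz": 0,"turn": 0},
    {"tx": 0.02,"ty": -0.001,"tz": 0,"turn": 0},
    {"tx": 0.02,"ty": -0.001,"tz": 0,"turn": 0},
    {"tx": 0,"ty": 0,"tz": 0,"turn": 0}
  ]
}}

```text
time_s: 31.15
position: [0.5182, -0.0661, 0.2508]
tcp_rot: [[-0.07, -0.998, 0.003], [-0.998, 0.07, -0.001], [0.001, -0.003, -1.0]]
force: [-0.3, -0.8, 0.0]
opening: 0.007
```

```bash
python3 - <<'E'
from h import *
s=bot.read_state(); print(s["time_s"],s["position"],s["force"])
p=vision.capture("wrist"); cv2.imwrite("pics/wrist9.png",cv2.resize(p["pixels"][20:200,150:400],None,fx=3,fy=3,interpolation=cv2.INTER_CUBIC))
c,q=np.cos(-.0685),np.sin(-.0685)
U=lambda x,y,z:[.675+c*x-q*y,-.0765+q*x+c*y,z]
print(proj(p,[U(-.07,.065,.098),U(-.07,-.065,.098),U(-.084,0,.012),U(-.072,0,.012),U(-.072,0,.03)]))
E
```

```text
31.15 [ 0.5182045  -0.06609853  0.25078497] [-0.2663196  -0.78206224  0.04552332]
[[196.05109192 100.38956532]
 [369.35983045 100.14015247]
 [282.72393662 122.04936979]
 [282.7082725  109.85603404]
 [282.70655189 108.72335635]]
```

View pics/wrist9.png

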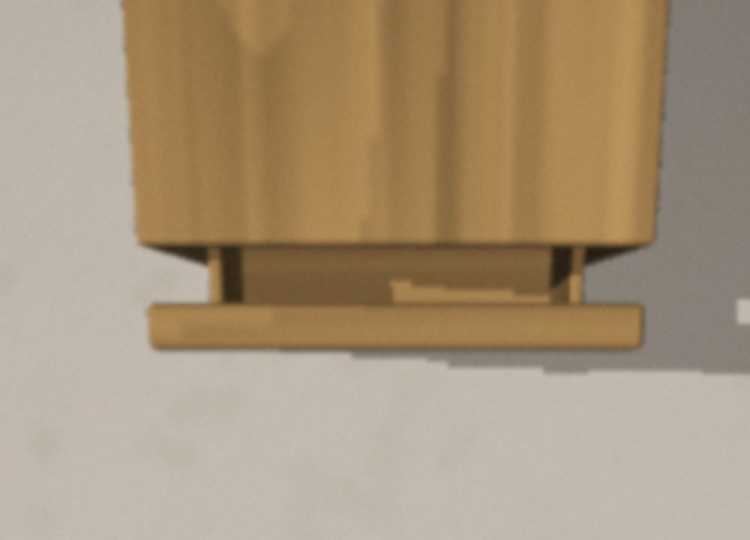

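```bash
python3 - <<'E'
from h import *
import pickle
p=pickle.load(open("pics/side1.pkl","rb")); w=pickle.load(open("pics/wrist1.pkl","rb"))
c,q=np.cos(-.0685),np.sin(-.0685)
U=lambda x,y,z:[.675+c*x-q*y,-.0765+q*x+c*y,z]
x0=-.034
L=[U(x0+a,b-.002,z) for z in(.012,.03) for a in(-.013,.013) for b in(-.0275,.0275)]
print("side upright",((proj(p,L)-[280,180])*5).round().tolist())
print("grip",((proj(p,[U(x0,-.002,.04),U(x0,-.002,.083)])-[280,180])*5).round())
# tipped: base vertical, facing front, various x
for x in (-.08,-.06,-.047): print("tipped face x",x,((proj(p,[U(x,b,z) for z in(.012,.038) for b in(-.0275,.0275)])-[280,180])*5).round().tolist())
# wrist8 pose: shift wrist1 camera
E=np.array(w["extrinsics"]).copy(); E[:3,3]+=np.array([.45196,-.06236,.24211])-np.array([.48986,-.07058,.29248]); w["extrinsics"]=E
print("wrist8 upright",proj(w,L).round(1).tolist()); print("grip",proj(w,[U(x0,0,.083)]))
for x in (-.08,-.06,-.047): print("tip",x,proj(w,[U(x,b,z) for z in(.012,.038) for b in(-.0275,.0275)]).round().tolist())
E
```

```text
side upright [[206.0, 293.0], [158.0, 234.0], [244.0, 279.0], [195.0, 220.0], [208.0, 271.0], [160.0, 212.0], [246.0, 257.0], [197.0, 199.0]]
grip [[204. 222.]
 [209. 168.]]
tipped face x -0.08 [[155.0, 309.0], [108.0, 249.0], [158.0, 277.0], [110.0, 218.0]]
tipped face x -0.06 [[185.0, 298.0], [137.0, 239.0], [188.0, 266.0], [140.0, 207.0]]
tipped face x -0.047 [[204.0, 291.0], [156.0, 232.0], [207.0, 259.0], [159.0, 200.0]]
wrist8 upright [[313.6, 5.5], [254.0, 5.7], [314.2, -26.5], [253.3, -26.3], [315.6, -2.4], [252.1, -2.2], [316.2, -36.6], [251.4, -36.4]]
grip [[281.15972316 -54.09752695]]
tip -0.08 [[311.0, 44.0], [253.0, 45.0], [313.0, 37.0], [250.0, 37.0]]
tip -0.06 [[311.0, 21.0], [252.0, 21.0], [314.0, 11.0], [249.0, 11.0]]
tip -0.047 [[311.0, 5.0], [252.0, 6.0], [314.0, -6.0], [249.0, -6.0]]
```

Projecting the closed-drawer stamp as I placed it, upright, puts its base at wrist rows ≤5.5, columns 254–314. The black patch was seen at columns 255–312, rows ≤5, so it agrees with an undisturbed upright stamp. One lower look into the gap should settle it.

{"method": "play_rows", "body": {
  "series": [
    {"tx": -0.03,"ty": 0.002,"tz": 0,"turn": 0},
    {"tx": -0.04,"ty": 0.002,"tz": -0.02,"turn": 0},
    {"tx": -0.03,"ty": 0.002,"tz": -0.03,"turn": 0},
    {"tx": 0,"ty": 0,"tz": -0.03,"turn": 0},
    {"tx": 0,"ty": 0,"tz": 0,"turn": 0}
  ]
}}

```text
time_s: 31.7
position: [0.4329, -0.0599, 0.1849]
tcp_rot: [[-0.071, -0.997, -0.007], [-0.998, 0.071, 0.003], [-0.002, 0.007, -1.0]]
force: [-0.8, 0.0, 0.8]
opening: 0.003
```

```bash
python3 - <<'E'
from h import *
s=bot.read_state(); print(s["time_s"],s["position"],s["force"])
p=vision.capture("wrist"); im=p["pixels"]
c=cv2.resize(im[0:110,160:400],None,fx=3,fy=3,interpolation=cv2.INTER_CUBIC)
cv2.imwrite("pics/wrist10.png",np.clip(c.astype(float)*1.6,0,255).astype(np.uint8))
c0,q=np.cos(-.0685),np.sin(-.0685)
U=lambda x,y,z:[.675+c0*x-q*y,-.0765+q*x+c0*y,z]
L=[U(-.034+a,b-.002,z) for z in(.012,.03) for a in(-.013,) for b in(-.0275,.0275)]+[U(-.046,-.002,.074)]
print(((proj(p,L)-[160,0])*3).round().tolist())
q=vision.capture("scene"); cv2.imwrite("pics/scene10.png",q["pixels"])
E
```

```text
31.7 [ 0.432867   -0.05985656  0.18492671] [-0.80470035  0.00160782  0.81152218]
[[492.0, -170.0], [265.0, -169.0], [502.0, -215.0], [257.0, -214.0], [382.0, -370.0]]
```

View pics/wrist10.png

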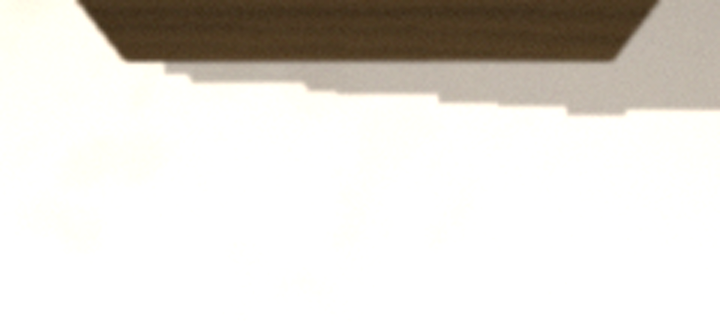

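View pics/scene10.png

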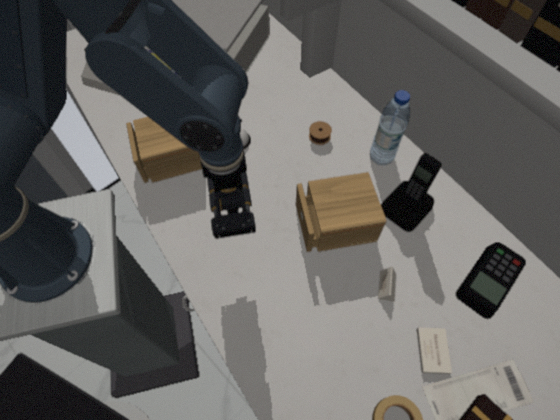

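{"method": "play_rows", "body": {
  "series": [
    {"tx": -0.01,"ty": 0,"tz": -0.02,"turn": 0},
    {"tx": -0.01,"ty": 0,"tz": -0.025,"turn": 0},
    {"tx": 0,"ty": 0,"tz": 0,"turn": 0},
    {"tx": 0,"ty": 0,"tz": 0,"turn": 0}
  ]
}}

```text
time_s: 32.2
position: [0.4211, -0.0611, 0.1515]
tcp_rot: [[-0.07, -0.998, 0.002], [-0.998, 0.07, -0.001], [0.001, -0.002, -1.0]]
force: [1.2, -0.6, -0.4]
opening: 0.006
```

```bash
python3 - <<'E'
from h import *
s=bot.read_state(); print(s["time_s"],s["position"],s["force"])
p=vision.capture("wrist"); im=p["pixels"]; print(np.array(p["extrinsics"])[:3,3])
cv2.imwrite("pics/wrist11.png",im)
c0,q=np.cos(-.0685),np.sin(-.0685)
U=lambda x,y,z:[.675+c0*x-q*y,-.0765+q*x+c0*y,z]
print(proj(p,[U(-.096,0,.096),U(-.07,0,.098),U(-.034,0,.05)]))
E
```

```text
32.2 [ 0.42108919 -0.0611466   0.15147971] [ 1.17171594 -0.60815594 -0.38236118]
[ 0.48694121 -0.06534152  0.24487888]
[[ 278.01403501 -110.04871201]
 [ 277.60874601 -195.45612794]
 [ 278.7773963  -188.88530843]]
```

```bash
python3 - <<'E'
from h import *
p=vision.capture("side"); im=p["pixels"]
x0,y0=300,200
c=cv2.resize(im[y0:y0+50,x0:x0+50],None,fx=12,fy=12,interpolation=cv2.INTER_CUBIC)
c=np.clip(c.astype(float)*2.2,0,255).astype(np.uint8)
c0,q=np.cos(-.0685),np.sin(-.0685)
U=lambda x,y,z:[.675+c0*x-q*y,-.0765+q*x+c0*y,z]
t=lambda L:((proj(p,L)-[x0,y0]+.5)*12).astype(int)
for z in(.012,.03):
    cv2.polylines(c,[t([U(-.034+a,b-.002,z) for a,b in((-.013,-.0275),(-.013,.0275),(.013,.0275),(.013,-.0275))]).reshape(-1,1,2)],True,(0,255,0),1)
g=t([U(-.034,-.002,.03),U(-.034,-.002,.083)]); cv2.line(c,tuple(map(int,g[0])),tuple(map(int,g[1])),(0,0,255),1)
cv2.imwrite("pics/side12.png",c)
E
```

```text
(no output)
```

View pics/side12.png

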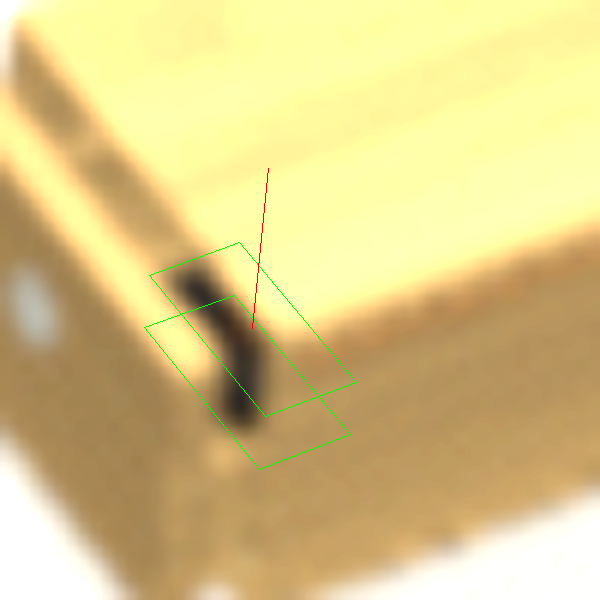

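In this enlarged side crop, the black patch lies within the outline predicted for the upright base. A brown trace of the grip at about (235,325) sits where the grip axis starts, so the stamp is standing. The drawer has stayed closed for over 3 s, so I'll hand in.

```bash
python3 - <<'E'
from rig import bot
print(bot.hand_in())
E
```

```text
the job is handed in; nothing more can be done
None
```

The date stamp is in the drawer of the unit farthest from the base (0.66 m away; its look-alike was 0.36 m away). The drawer is shut and latched, and I handed in at about 32 s of the 72 s allowed.

- **Opening:** I pressed the front in to its stop (TCP x = 0.5729, about 7 N read against the 13 N limit), backed off, and it slid out.
- **Placing:** I gripped the stamp by its grip and set it down in the middle of the drawer, with about 4.6 N at touchdown. The picture after release showed it standing upright.
- **Closing:** I pushed the drawer slowly to the same stop position, about 7 N at the end, and let go.

**Last checks:**
- **Drawer:** It stayed shut for more than 3 s after I let go.
- **Stamp:** A black patch in the gap behind the front panel made me check whether the stamp had tipped. It matches where the upright base should be, so I take it as standing. I could not see the whole stamp: a closer look failed because the wrist camera cannot see under the box top.
- **Other things:** The tent and spool looked unmoved in the last pictures; the bell, partly hidden in the last one, looked unmoved just after closing.
- **Forces:** They are read only at the end of each move, so short peaks in between were not measured.

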